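# Free the sprung idler of a tube roller mixer with its forked key and rack it

## Task

The tube roller mixer is being stripped for cleaning, and its front roller still has to come out: a spring holds its axle in the right-hand bearing plate. Take the forked key, slide the prongs in under the axle so that they straddle the collar, press the collar gently sideways towards the roller until the spring bottoms, lift that end over the plate without forcing it and let it rest in the notch above its hole. Then lay the key flat on the desk, draw the roller out of the left-hand bearing and set it down gently in the empty seat of the draining rack, leaving everything else where it stands.

Things in the scene. Friction and masses are not known exactly. Their poses are not given: they have to be found in the camera images.
- mixer: Tube roller mixer, fixed: white base 120 mm deep (x), 198 wide (y), 86 high at the motor housing (y>78); origin under its centre, front to -x. Rollers lie along y over a deck at z=28 (front rim 31.5), between two aluminium bearing plates 75 mm high, 12 thick: inner faces at y=+58 and -81. Axles at x=-36 (front: the one to remove), +2 (empty), +40 (drive roller, stays); holes at z=58.
- socket (a point): Nominal centre of the front roller's right hole, at the right plate's inner face. The hole is 8.4 mm wide, the left one 11 mm; both go through. The plates are bolted on through slots: both stand together up to 5 mm to either side (y) of nominal, differently each time; this is not reported and must be felt.
- notch (a point): Nominal middle of the parking notch in the top of the right plate above that hole: 12 mm wide (x), 5 mm deep, floor 70 mm above the desk, right through the plate. The tip rests in it when parked, its centre 73 mm up; the roller is then tilted by 7 degrees.
- roller: Roller to remove, about 0.16 kg: grey tube 30 mm across, 96 mm long along its own y (x and z turn as it spins); origin on the axis, mid-tube. Right (-y) end: sprung steel axle 10 mm across from y=-48, collar 22 mm across and 3 mm thick at y=-65, step at y=-76.5 (wider than the hole), tip 6 mm across to y=-92.7 mm. It lies loose in its holes, about 1.3 mm below their centres.
- collar (a point): Centre of the collar. Pressed towards the tube (+y) it goes in 6.5 mm with axle and tip against a spring: 2 N to start, 5 N when it bottoms; from there the force climbs steeply, and over about 12 N harms the bearings. With the axle out there are 15.5 mm of bare axle between tube and collar, and 10 to 20 mm between collar and right plate.
- pin_tip (a point): Centre of the end face of the sprung tip. The loose roller first slides left, by up to 10.6 mm, until its left shoulder meets the left plate; there the tip is still 5.6 mm deep in its hole, so it is clear only when the spring has (nearly) bottomed. As the end then swings up, the push grows unless the fork gives way by up to 1 mm.
- stub (a point): End of the plain left axle, 6 mm across, 13.5 mm long from a 20 mm shoulder (4 mm long, on the tube's end); it sits in the left hole. To take off the parked roller, raise its middle some 5 mm more so that the step clears the right plate, draw it about 16 mm to the right (-y), then lift.
- fork: Forked key, 0.09 kg, lying flat on the desk; origin under the handle's centre, +x towards the prongs. Black flat-sided handle 70 x 16 x 18 mm (x, y, z); then a steel blade 15.5 mm wide, z=7 to 11 mm, which from x=59 mm is two prongs 4.5 mm wide with a 6.5 mm slot between them, to x=85 mm; their round ends turn up to z=14 mm. Balances at about x=20 mm.
- fork_slot (a point): Point in the slot, mid-blade (x=73, z=9 mm in the fork), above which the axle should lie: resting across both prongs between the upturned ends and the slot's root, with the collar hanging in the slot.
- rack: White draining rack, fixed: tray 134 x 96 mm, rim 10 mm high, floor 3 mm up, with two combs at y=+-30 mm, 27 mm high; origin under its centre. Two 90-degree V seats for rollers lying along its y: near seat at x=-38 mm, empty; far seat at x=+38 mm, taken.
- rack_seat (a point): Where the middle of a roller's axis lies when seated in the empty near seat, 37.2 mm above the desk. Either end may point either way.
- roller_2: The roller taken out earlier, of the same make, lying in the far seat of the rack; it stays. Origin on its axis, mid-tube.
- stamp: Self-inking stamp, 41 x 68 x 94 mm, loose bystander at the left edge of the desk; origin under its centre.
- iodine: Small brown dropper bottle, 34 mm across, 102 mm high, loose bystander behind the rack; origin under its centre.
- plaster: Roll of plaster, 52 mm across, 25 mm high, loose bystander in front of the rack; origin under its centre.

How it is judged:
By the outcome, as a careful person would: the job done as asked, in the order asked, and still so for the second after the job is handed in, with the robot touching nothing.
It also fails if it takes over 64 s, if anything falls off the work surface, if the arm or the gripper's body presses on something with over 40 N, if the wrist force passes 120 N, or if a joint passes its speed limit or range.

## Robot

A 6-joint arm with a two-finger parallel gripper is mounted at the origin on the work surface; the furniture and walls round the work are solid. World frame = base frame: x ahead of the robot, y to its left, z up, the work surface at z = 0. Lengths are in m, angles in rad, forces in N, time in s.
With the tool pointing down it reaches from about 0.325 to 0.85 m from the base axis. Payload 15.5 kg.
Tool frame: the origin (TCP) lies midway between the tips of the shut fingers; the grasp point (between the pads) lies 19 mm behind it; z points along the fingers, y is the line along which they close (so a half turn about z gives the same grasp; the last joint's range is limited). The gripper opens to 91 mm and grips with 3 to 60 N. Pads are 32 mm wide; open, the fingers measure 118 mm over their backs; the gripper's body (76 mm by 178 mm) begins 60 mm behind the grasp point.
Start: joints at [1.101, 0.494, 1.345, -0, 1.302, -0.096], TCP at [0.229, 0.582, 0.185] pointing down, gripper open.
Joint ranges: [-2.91, 2.91], [-0.82, 2.16], [0.22, 2.67], [-1.22, 4.37], [0.12, 2.79], [-3.08, 3.08]. Speed limits (rad/s): [1.89, 1.89, 2.57, 3.01, 3.01, 3.01].

## Interface

Orientations are given as [roll, pitch, yaw] about the fixed x, y, z axes, in that order (R = Rz(yaw) Ry(pitch) Rx(roll)).
In Python, from bench import ctrl, snapshot, camera_params, models gives the robot as it stands.
- The arm moves only by the shell command python3 -m inch [FORCE], which reads ROWS from standard input. ROWS is a JSON object whose key "plan" holds a list of rows, 1 to 8 of them, each of 7 numbers: the opening from 0.0 (shut) to 1.0 (fully open), then dx, dy, dz in mm, then a rotation vector rx, ry, rz in units of 0.05 rad; each row is the pose to reach, as a shift and turn from the pose commanded when the command began, along the tool's axes at that moment; what a row does not reach only later rows make up. A row lasts 1/10 s, in which the tool goes at most 0.05 m and 0.15 rad, less where a joint would pass 70% of its speed; a pose out of reach is approached as far as the arm can. The fingers move at their own pace and stop on an object; FORCE is the grip in N (left out, the last holds). Time passes only in rows, so rows that do not move let the fingers close. It prints the time, the measured TCP pose, the force, the opening and the grip force at its end. Input that does not fit is refused with a message, and nothing moves.
- ctrl.sense(): the state, without advancing time (a new reading comes with each control period).
- snapshot(name): name is "scene" or "top" or "wrist"; returns (picture, depth): 420x560x3 uint8, red, green, blue; 420x560 float32, m along the optical axis (not along the pixel's ray), 0 where there is no reading.
- camera_params(name): a dict with "intrinsics" (3x3 intrinsics, pixels), "R" (3x3) and "t" (3): a world point X has camera coordinates R X + t; the wrist camera has in their place "T_tool_cam" (4x4, takes a point from camera to tool coordinates, whose origin is the TCP and whose axes are the flange's). Camera axes: x right, y down, z forward; pixel columns grow to the right and rows downward; lengths in m; the calibration is good to about 2 mm. The wrist camera is an equidistant fisheye: a pixel r from the principal point sees the ray r / f radians off the axis. A picture is of the moment at which its call begins: read the wrist's pose just before it. camera_params takes no time and is no camera call.
- ctrl.sign_off(): hands the job in; it is judged then, once.
Trained networks look in the newest picture that a camera, given by its name, has taken for a name from the list of things; names that differ only in an ending like _2 or _b are one class to them, and where a whole thing is asked for, a point or a joint stands for the part that bears it (a point fixed in the world has none). Each returns a list of dicts, best first, with "p" (0 to 1); they miss things now and then, are a little off and sometimes report something else, mostly with a low value. They report only what shows in the picture. A call takes as long as a camera call.
- models.find_in(camera, query): "uv" ([column, row] in pixels, amid what is visible of it).
- models.outline_of(camera, query): "mask" (420x560 bool, what is visible of it) and "uv" ([column, row] in pixels, amid what is visible of it).
The state is a dict: "t": time; "joint_pos": joint angles; "dq": joint speeds; "effort": joint torques, N m; "eef_pos": TCP position; "eef_rot": TCP orientation; "contact_force": force on the tool from outside, world axes, zero at the start; "wrist_torque": the same for the moment, N m; "gripper_width": opening from 0.0 (shut) to 1.0 (fully open); "finger_force": force on a finger pad.
Only numpy, scipy, OpenCV 4.12 (cv2) and the standard library are available. Lean on these libraries where they do the work, as an engineer would, in place of code of your own. Each camera call takes 0.05 s, during which the arm holds its last target. There are 200 camera calls.

## Working session

There is one attempt and no reset: what is moved stays moved. The work goes in short steps, Python scripts to look and compute and a shell command to move; the robot and the scene stay as the last step left them, time stands still between calls to the robot, and variables do not carry over. Pictures are saved under pics/ and viewed, at most 10 in all, crops included, and the job is handed in when it is done.

```bash
ls; mkdir -p pics
cat > h.py <<'E'
import numpy as np, cv2
from bench import ctrl, snapshot, camera_params, models
def cloud(cam):
    p,d=snapshot(cam); c=camera_params(cam); K=np.array(c["intrinsics"])
    v,u=np.mgrid[0:420,0:560]
    X=np.stack([(u-K[0,2])/K[0,0]*d,(v-K[1,2])/K[1,1]*d,d],-1)
    W=(X-np.array(c["t"]))@np.array(c["R"])
    W[d==0]=np.nan
    return p,W
E
python3 - <<'E'
from h import *
print(ctrl.sense())
for c in ["scene","top"]:
    p,W=cloud(c); cv2.imwrite(f"pics/{c}0.png",p[:,:,::-1]); np.save(f"{c}0.npy",W)
    print(c, camera_params(c))
    for n in ["mixer","roller","fork","rack","stamp","iodine","plaster","collar","fork_slot","pin_tip","notch","stub"]:
        r=models.outline_of(c,n)[:3]
        for q in r:
            m=q["mask"]; w=W[m]; w=w[~np.isnan(w[:,0])]
            print(n,round(q["p"],2),np.round(q["uv"]),np.round(np.median(w,0),3) if len(w) else None,np.round(np.percentile(w,2,axis=0),3),np.round(np.percentile(w,98,axis=0),3))
E
```

```text
pics
{'t': 0.0, 'joint_pos': array([ 1.10049956e+00,  4.94213110e-01,  1.34612924e+00, -1.52681449e-05,
        1.30249627e+00, -9.55064179e-02]), 'dq': array([-2.01618234e-04,  7.67342803e-05, -1.66059128e-03, -9.26453549e-04,
        1.21194669e-03,  4.74833504e-04]), 'effort': array([-4.45404337e-03, -8.78793740e+01, -3.81842780e+01,  7.03982008e-02,
        5.32876176e-02, -6.72976239e-05]), 'eef_pos': array([0.22861513, 0.58124054, 0.18482032]), 'eef_rot': array([-3.14035096e+00, -1.04167407e-04,  2.76680629e+00]), 'contact_force': array([ 0.79846278, -0.91528932,  0.93715415]), 'wrist_torque': array([ 0.00333845, -0.03639635,  0.03519971]), 'finger_force': 0.0, 'gripper_width': 1.0008133577081195}
scene {'intrinsics': array([[435.62363088,   0.        , 276.37406121],
       [  0.        , 435.62363088, 209.07051946],
       [  0.        ,   0.        ,   1.        ]]), 'R': array([[-0.67169341, -0.74073235, -0.01198122],
       [-0.4035741 ,  0.37942612, -0.83256457],
       [ 0.6212535 , -0.55439283, -0.55379841]]), 't': array([0.37777853, 0.27303451, 0.55615945])}
mixer 0.88
[... 2669 characters left out ...]

rack 0.51 [266. 197.] [0.567 0.017 0.061] [0.565 0.005 0.057] [0.572 0.028 0.069]
stamp 0.93 [171. 262.] [0.432 0.228 0.091] [0.4   0.213 0.   ] [0.464 0.255 0.096]
iodine 0.58 [371. 153.] [ 0.671 -0.218  0.059] [ 0.659 -0.255 -0.001] [ 0.696 -0.206  0.1  ]
plaster 0.73 [340. 275.] [ 0.39  -0.165  0.022] [ 0.368 -0.192 -0.   ] [ 0.415 -0.145  0.027]
collar 0.51 [265. 199.] [0.567 0.016 0.06 ] [0.563 0.004 0.056] [0.574 0.028 0.069]
fork_slot 0.79 [300. 252.] [ 0.446 -0.063  0.015] [ 0.397 -0.081  0.002] [ 0.499 -0.041  0.021]
notch 0.98 [240. 177.] [0.619 0.079 0.033] [ 0.548 -0.022  0.02 ] [0.671 0.169 0.087]
stub 0.58 [241. 197.] [0.573 0.075 0.068] [0.558 0.013 0.058] [0.591 0.128 0.073]
```

View pics/scene0.png

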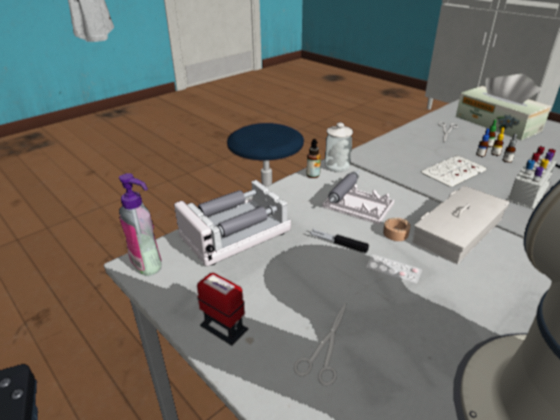

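View pics/top0.png

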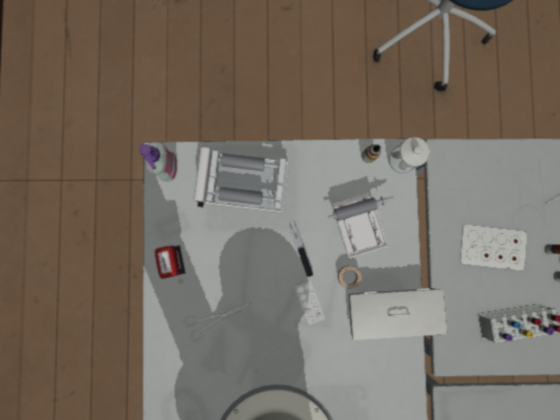

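```bash
python3 - <<'E'
from h import *
def line(P,name):
    c=P.mean(0); u,s,v=np.linalg.svd(P-c,full_matrices=False); d=v[0]; d=d*np.sign(d[0] if abs(d[0])>abs(d[1]) else d[1])
    t=(P-c)@d; lo,hi=np.percentile(t,[1,99]); side=(P-c)@np.array([-d[1],d[0]])
    print(name,len(P),"ang",round(np.degrees(np.arctan2(d[1],d[0])),1),"ends",np.round(c+lo*d,4),np.round(c+hi*d,4),"width",np.round(np.percentile(side,[1,99]),4))
for cam in ["top","scene"]:
    W=np.load(cam+"0.npy"); P=W[~np.isnan(W[...,0])]
    def box(a,b,c,d,e,f): return P[(P[:,0]>a)&(P[:,0]<b)&(P[:,1]>c)&(P[:,1]<d)&(P[:,2]>e)&(P[:,2]<f)]
    print(cam,"desk z",np.median(box(.3,.45,0,.15,-.02,.02)[:,2]))
    h=box(.38,.52,-.1,-.02,.016,.024); line(h[:,:2],"fork handle"); print(np.median(h[:,2]))
    b=box(.43,.53,-.1,-.02,.005,.0145); line(b[:,:2],"fork blade")
    f=box(.38,.53,-.1,-.02,.006,.024); line(f[:,:2],"fork all")
    r=box(.54,.6,.025,.12,.066,.078); line(r[:,:2],"front roller top"); print(np.percentile(r[:,2],95))
    r=box(.63,.67,.025,.12,.066,.078); line(r[:,:2],"drive roller top")
    for nm,(c,d) in dict(rp=(-.04,.015),lp=(.125,.155)).items():
        q=box(.53,.70,c,d,.071,.08); line(q[:,:2],nm)
    q=box(.53,.70,.13,.2,.08,.092); line(q[:,:2],"motor housing"); print(cv2.minAreaRect(q[:,:2].astype(np.float32)*1000))
    q=box(.53,.70,-.05,.2,.012,.1);print("mixer rect",cv2.minAreaRect(q[:,:2].astype(np.float32)*1000))
    q=box(.50,.60,-.25,-.13,.046,.06); line(q[:,:2],"roller2 top")
    q=box(.42,.62,-.3,-.1,.006,.0295); print("rack rect",cv2.minAreaRect(q[:,:2].astype(np.float32)*1000)); 
    q=box(.42,.62,-.3,-.1,.022,.0295); line(q[:,:2],"combtops")
E
python3 - <<'E'
import cv2
a=cv2.imread("pics/top0.png"); cv2.imwrite("pics/topc.png",cv2.resize(a[135:285,185:395],None,fx=3.8,fy=3.8,interpolation=cv2.INTER_CUBIC))
E
```

```text
top desk z -0.0005889805735298046
fork handle 136 ang 18.8 ends [ 0.3951 -0.0794] [ 0.4874 -0.0479] width [-0.0072  0.0071]
0.017567773514430972
fork blade 122 ang 18.9 ends [ 0.4322 -0.0669] [ 0.5057 -0.0417] width [-0.0227  0.0082]
fork all 326 ang 19.3 ends [ 0.3948 -0.0798] [ 0.5036 -0.0417] width [-0.008   0.0076]
front roller top 375 ang 82.8 ends [0.5698 0.0312] [0.5808 0.1182] width [-0.0111  0.0115]
0.07243737193787483
drive roller top 464 ang 82.9 ends [0.6454 0.0258] [0.6568 0.118 ] width [-0.0132  0.0124]
rp 221 ang -6.8 ends [ 0.5464 -0.0042] [ 0.656  -0.0173] width [-0.0057  0.0058]
lp 258 ang -6.6 ends [0.5654 0.1466] [0.6745 0.1339] width [-0.0073  0.0108]
motor housing 513 ang -6.9 ends [0.5641 0.1667] [0.6787 0.1529] width [-0.0098  0.0106]
((621.3141479492188, 156.4705047607422), (30.50452995300293, 117.94451904296875), 84.6488265991211)
mixer rect ((606.7600708007812, 73.3492431640625), (198.1099090576172, 129.1827850341797), 83.54180145263672)
roller2 top 428 ang 106.5 ends [ 0.5599 -0.2291] [ 0.5325 -0.1371] width [-0.0122  0.0119]
rack rect ((512.8987426757812,
[... 743 characters left out ...]
6 -0.0174] width [-0.007   0.0056]
lp 190 ang -7.2 ends [0.5621 0.1451] [0.67   0.1315] width [-0.0063  0.0059]
motor housing 442 ang -6.7 ends [0.5616 0.1677] [0.6758 0.1542] width [-0.011   0.0088]
((619.1358032226562, 159.932861328125), (20.41986846923828, 118.56035614013672), 82.57718658447266)
mixer rect ((607.868408203125, 75.732177734375), (196.78408813476562, 130.54566955566406), 86.5264892578125)
roller2 top 231 ang 105.9 ends [ 0.5596 -0.2459] [ 0.5287 -0.1376] width [-0.0113  0.0098]
rack rect ((508.3617248535156, -202.38063049316406), (133.1001739501953, 117.55599212646484), 15.303780555725098)
combtops 101 ang 58.8 ends [ 0.4651 -0.2457] [ 0.5339 -0.1324] width [-0.054   0.0472]
```

View pics/topc.png

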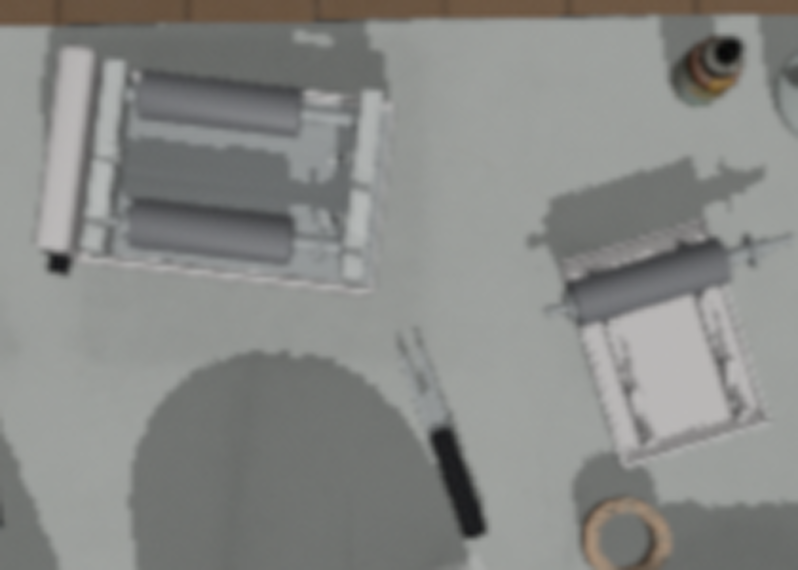

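```bash
cat >> h.py <<'E'
from scipy.spatial.transform import Rotation as Ro
def R_of(rpy): return Ro.from_euler('xyz',rpy)
def goal(pos,rpydeg):
    s=ctrl.sense(); R0=R_of(s["eef_rot"]); R1=R_of(np.radians(rpydeg))
    d=R0.inv().apply(np.array(pos)-s["eef_pos"]); r=(R0.inv()*R1).as_rotvec()
    print("shift",np.round(d,4),"rot",np.round(r,4),"| at",np.round(s["eef_pos"],4),np.round(np.degrees(s["eef_rot"]),1))
def wrist():
    s=ctrl.sense(); p,d=snapshot("wrist"); c=camera_params("wrist"); K=np.array(c["intrinsics"]); T=np.array(c["T_tool_cam"])
    v,u=np.mgrid[0:420,0:560]
    a=(u-K[0,2])/K[0,0]; b=(v-K[1,2])/K[1,1]; th=np.hypot(a,b)+1e-9
    k=np.tan(np.minimum(th,1.5))/th
    X=np.stack([a*k*d,b*k*d,d],-1)
    X=X@T[:3,:3].T+T[:3,3]
    W=X@R_of(s["eef_rot"]).as_matrix().T+s["eef_pos"]; W[(d==0)|(th>1.4)]=np.nan
    return p,W
E
python3 - <<'E'
from h import *
print(camera_params("wrist"))
goal([.428,-.067,.15],[180,0,19])
E
```

```text
{'intrinsics': array([[325.1922621 ,   0.        , 275.58607987],
       [  0.        , 325.1922621 , 211.13165562],
       [  0.        ,   0.        ,   1.        ]]), 'T_tool_cam': array([[-8.18264173e-04, -9.63646568e-01, -2.67179008e-01,
         7.56626843e-02],
       [ 9.99999633e-01, -7.20806839e-04, -4.62838895e-04,
        -1.83498409e-04],
       [ 2.53428656e-04, -2.67179289e-01,  9.63646804e-01,
        -1.97901039e-01],
       [ 0.00000000e+00,  0.00000000e+00,  0.00000000e+00,
         1.00000000e+00]])}
shift [-0.4228 -0.5307  0.0354] rot [0.     0.     2.4352] | at [0.2288 0.5816 0.1854] [-180.     0.   158.5]
```

The rows are not in the units I measure in: shifts go in mm and turns go in units of 0.05 rad. I convert before sending: -0.531 m is -531, -0.423 m is -423, 2.435 rad is 48.7.

```bash
r='x'; echo '{"plan":[[1,-423,-531,35,0,0,48.7],[1,-423,-531,35,0,0,48.7],[1,-423,-531,35,0,0,48.7],[1,-423,-531,35,0,0,48.7],[1,-423,-531,35,0,0,48.7],[1,-423,-531,35,0,0,48.7],[1,-423,-531,35,0,0,48.7],[1,-423,-531,35,0,0,48.7]]}' | python3 -m inch; python3 -c "
from h import *
goal([.428,-.067,.15],[180,0,19])"
```

```text
t: 2.1
eef_pos: [0.3463, 0.198, 0.165]
eef_rot: [3.141, -0.0, 1.561]
contact_force: [1.1, -0.1, 0.1]
gripper_width: 1.0
finger_force: 0.0
shift [-0.2642  0.0842  0.015 ] rot [ 6.0000e-04 -8.0000e-04  1.2295e+00] | at [0.3463 0.198  0.165 ] [180.   -0.   89.4]
```

```bash
echo '{"plan":[[1,-264,84,15,0,0,24.4],[1,-264,84,15,0,0,24.4],[1,-264,84,15,0,0,24.4],[1,-264,84,15,0,0,24.4],[1,-264,84,15,0,0,24.4],[1,-264,84,15,0,0,24.4],[1,-264,84,15,0,0,24.4],[1,-264,84,15,0,0,24.4]]}' | python3 -m inch
python3 - <<'E'
from h import *
goal([.428,-.067,.15],[180,0,19])
p,W=wrist(); cv2.imwrite("pics/w1.png",p[:,:,::-1]); np.save("w1.npy",W)
P=W[~np.isnan(W[...,0])]
def box(a,b,c,d,e,f): return P[(P[:,0]>a)&(P[:,0]<b)&(P[:,1]>c)&(P[:,1]<d)&(P[:,2]>e)&(P[:,2]<f)]
print("desk",np.median(box(.38,.5,-.02,.1,-.02,.02)[:,2]))
for e,f in((.0145,.024),(.0055,.013)):
    q=box(.38,.53,-.1,-.02,e,f); print(len(q),np.median(q[:,2]),cv2.minAreaRect(q[:,:2].astype(np.float32)*1000))
E
```

```text
t: 2.9
eef_pos: [0.4292, -0.0657, 0.1498]
eef_rot: [3.142, -0.0, 0.358]
contact_force: [-0.5, -0.3, -0.0]
gripper_width: 1.0
finger_force: 0.0
shift [-0.0016  0.0008 -0.0002] rot [ 0.0001 -0.0001  0.0269] | at [ 0.4292 -0.0657  0.1498] [180.   -0.   20.5]
desk -0.001577810029694468
856 0.0164322627277063 ((424.19610595703125, -70.66242980957031), (68.84130096435547, 15.153092384338379), 19.107032775878906)
587 0.009683201049053486 ((450.3450012207031, -61.12578582763672), (114.2120361328125, 16.324478149414062), 19.415552139282227)
```

View pics/w1.png

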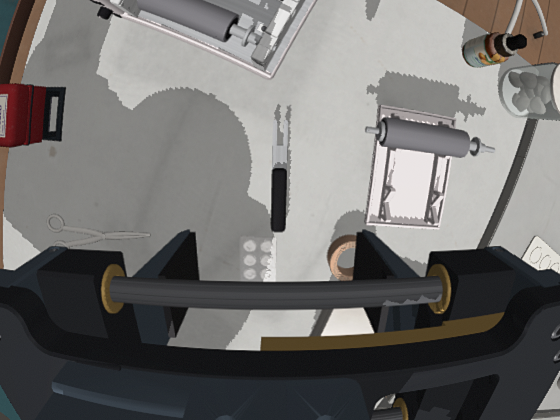

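```bash
python3 -c "
from h import *
goal([.432,-.0677,.0035],[180,0,19.2])"
```

```text
shift [0.0019 0.0033 0.1463] rot [ 0.0001 -0.0001  0.0135] | at [ 0.4291 -0.0652  0.1498] [180.  -0.  20.]
```

```bash
echo '{"plan":[[1,2,3,50,0,0,0.16],[1,2,3,100,0,0,0.16],[1,2,3,130,0,0,0.16],[1,2,3,143,0,0,0.16],[1,2,3,146.3,0,0,0.16],[1,2,3,146.3,0,0,0.16]]}' | python3 -m inch; python3 -c "
from h import *
goal([.432,-.0677,.0035],[180,0,19.2])"
```

```text
t: 3.55
eef_pos: [0.432, -0.0666, 0.0036]
eef_rot: [-3.141, 0.0, 0.361]
contact_force: [1.0, 0.5, 1.3]
gripper_width: 1.002
finger_force: 0.0
shift [-0.0004  0.001   0.0001] rot [-0.0002  0.0002  0.0256] | at [ 0.432  -0.0666  0.0036] [-180.     0.    20.7]
```

```bash
echo '{"plan":[[0.5,0,0,0,0,0,0],[0.0,0,0,0,0,0,0],[0.0,0,0,0,0,0,0],[0,0,0,0,0,0,0],[0,0,0,0,0,0,0],[0,0,0,0,0,0,0],[0,0,0,0,0,0,0],[0,0,0,0,0,0,0]]}' | python3 -m inch 40
```

```text
t: 4.35
eef_pos: [0.4319, -0.0667, 0.0035]
eef_rot: [-3.142, 0.0, 0.359]
contact_force: [0.1, 1.2, -0.2]
gripper_width: 0.33
finger_force: 0.0
```

```bash
echo '{"plan":[[0,0,0,0,0,0,0],[0,0,0,0,0,0,0],[0,0,0,0,0,0,0],[0,0,0,0,0,0,0]]}' | python3 -m inch 40; echo '{"plan":[[0,0,0,-20,0,0,0],[0,0,0,-50,0,0,0],[0,0,0,-90,0,0,0],[0,0,0,-115,0,0,0],[0,0,0,-120,0,0,0],[0,0,0,-120,0,0,0]]}' | python3 -m inch
python3 - <<'E'
from h import *
p,W=wrist(); cv2.imwrite("pics/w2.png",p[:,:,::-1]); np.save("w2.npy",W)
s=ctrl.sense(); R=R_of(s["eef_rot"])
T=R.inv().apply(W.reshape(-1,3)-s["eef_pos"]); T=T[~np.isnan(T[:,0])]
q=T[(abs(T[:,1])<.015)&(T[:,2]>-.025)&(T[:,2]<.01)&(T[:,0]>.0)&(T[:,0]<.1)]
for a in range(10,95,5):
    k=q[(q[:,0]>a/1000)&(q[:,0]<(a+5)/1000)]
    if len(k): print(a,len(k),np.round(1000*np.percentile(k,[3,50,97],axis=0)[:,1:],1).tolist())
goal([.5,0,.1],[180,0,-7])
print(s["contact_force"])
E
```

```text
t: 4.75
eef_pos: [0.4319, -0.0667, 0.0035]
eef_rot: [3.142, -0.0, 0.359]
contact_force: [0.4, -0.3, -1.2]
gripper_width: 0.007
finger_force: 0.0
t: 5.35
eef_pos: [0.4324, -0.0668, 0.1241]
eef_rot: [3.14, -0.001, 0.359]
contact_force: [0.3, -0.4, -0.3]
gripper_width: 0.003
finger_force: 0.0
shift [ 0.0873 -0.0384  0.0232] rot [0.    0.    0.481] | at [ 0.4317 -0.0666  0.1232] [-180.     0.    20.6]
[-0.29885355  0.58746322  0.06736414]
```

View pics/w2.png

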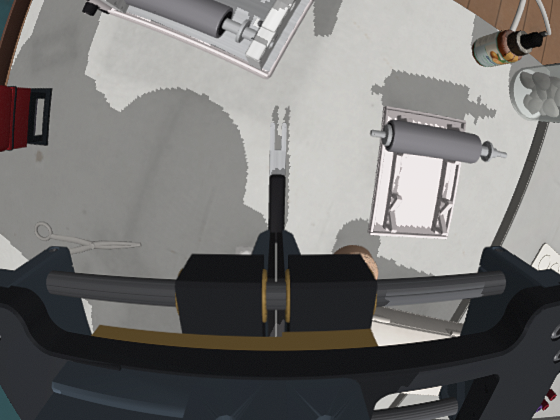

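Run:
```python
from h import *
W=np.load("w2.npy"); P=W[~np.isnan(W[...,0])]
def box(a,b,c,d,e,f): return P[(P[:,0]>a)&(P[:,0]<b)&(P[:,1]>c)&(P[:,1]<d)&(P[:,2]>e)&(P[:,2]<f)]
for e,f in((.013,.024),(.0045,.012)):
    q=box(.36,.55,-.12,-.01,e,f); print(len(q),np.median(q[:,2]),cv2.minAreaRect(q[:,:2].astype(np.float32)*1000))
p,W=cloud("top"); P=W[~np.isnan(W[...,0])]
r=models.outline_of("top","fork")[:1]
w=W[r[0]["mask"]]; w=w[w[:,2]>.004]; print(cv2.minAreaRect(w[:,:2].astype(np.float32)*1000), r[0]["p"])
W=np.load("top0.npy");P=W[~np.isnan(W[...,0])]; q=box(.36,.55,-.12,-.01,.013,.024); print(cv2.minAreaRect(q[:,:2].astype(np.float32)*1000))
# TCP projections: where are fingertips in the wrist cloud (tool frame)
s=ctrl.sense(); R=R_of(s["eef_rot"]); p,Wd=snapshot("wrist"),None
W=np.load("w2.npy"); T=R.inv().apply(W.reshape(-1,3)-s["eef_pos"]).reshape(420,560,3)
for v in range(225,345,8): print(v,np.round(T[v,275]*1000,0),np.round(T[v,255]*1000,0))
```

```text
976 0.016363845300548005 ((471.0819396972656, -52.02908706665039), (169.98707580566406, 21.625141143798828), 23.447124481201172)
660 0.009643002384411584 ((481.02313232421875, -50.19987106323242), (148.37887573242188, 20.78135108947754), 25.906131744384766)
((606.5059204101562, 73.63444519042969), (198.09181213378906, 129.84385681152344), 83.16098022460938) 0.71
((470.25640869140625, -52.101375579833984), (162.89044189453125, 21.083410263061523), 23.193660736083984)
225 [-22.   0. 104.] [nan nan nan]
233 [-31.   0. 106.] [-37. -21. 124.]
241 [-39.   0. 106.] [-46. -21. 123.]
249 [-56.   0. 125.] [ 18.  -9. -58.]
257 [-65.   0. 125.] [  39.   -5. -115.]
265 [-75.   0. 124.] [  39.   -5. -121.]
273 [-84.   0. 124.] [  39.   -5. -125.]
281 [-94.   0. 123.] [  38.   -5. -129.]
289 [  33.    0. -124.] [  37.   -5. -131.]
297 [  32.    0. -125.] [  35.   -5. -131.]
305 [  30.    0. -126.] [  33.   -5. -131.]
313 [-138.    0.  125.] [  30.   -5. -131.]
321 [-149.    0.  125.] [  29.   -5. -132.]
329 [-161.    0.  125.] [  25.   -5. -131.]
337 [  24.    0. -133.] [nan nan nan]
```

Run:
```python
import cv2
a=cv2.imread("pics/w2.png"); b=cv2.imread("pics/w1.png")
c=[cv2.resize(i[150:310,170:390],(396,288)) for i in (b,a)]
cv2.imwrite("pics/w2c.png",cv2.hconcat(c))
```

```text
(no output)
```

View pics/w2c.png

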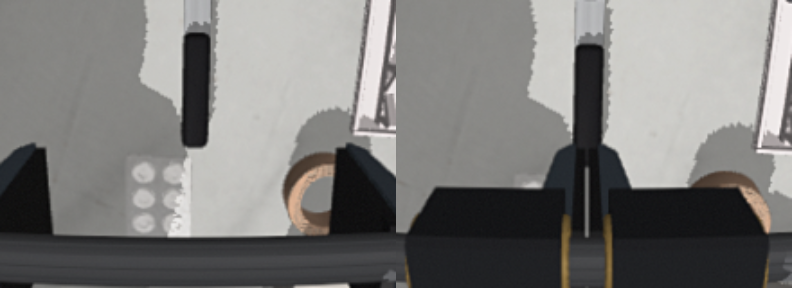

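Run:
```python
from h import *
s=ctrl.sense(); R=R_of(s["eef_rot"])
W=np.load("w2.npy"); T=R.inv().apply(W.reshape(-1,3)-s["eef_pos"]).reshape(420,560,3)*1000
for v in range(214,290,6): print(v,[np.round(T[v,c]).tolist() for c in (264,268,271,273,275,277,280,284)])
W=np.load("w1.npy"); 
# w1 finger tips, tool frame at that time
R=R_of([3.142,0,.355]); T=R.inv().apply(W.reshape(-1,3)-np.array([.4292,-.0655,.1498])).reshape(420,560,3)*1000
m=(T[...,2]<5)&(abs(T[...,1])<75)&(T[...,2]>-60); print("w1 finger", np.nanmin(T[m],0),np.nanmax(T[m],0)); 
for z in range(-60,8,6):
    k=T[m]; k=k[(k[:,2]>z)&(k[:,2]<z+6)]
    if len(k): print(z,len(k),np.round(k.min(0)),np.round(k.max(0)))
```

```text
214 [[-16.0, -11.0, 123.0], [-12.0, -7.0, 109.0], [-11.0, -4.0, 105.0], [-11.0, -2.0, 106.0], [-11.0, 0.0, 105.0], [-11.0, 2.0, 106.0], [-11.0, 5.0, 106.0], [-12.0, 9.0, 110.0]]
220 [[-23.0, -11.0, 124.0], [-18.0, -7.0, 110.0], [-18.0, -4.0, 107.0], [-18.0, -2.0, 106.0], [-17.0, 0.0, 106.0], [-17.0, 2.0, 105.0], [-17.0, 5.0, 106.0], [-23.0, 10.0, 124.0]]
226 [[-29.0, -11.0, 123.0], [-24.0, -7.0, 109.0], [-23.0, -4.0, 106.0], [-23.0, -2.0, 105.0], [-23.0, 0.0, 105.0], [-23.0, 2.0, 105.0], [-24.0, 5.0, 107.0], [-29.0, 10.0, 124.0]]
232 [[17.0, -6.0, -31.0], [18.0, -4.0, -32.0], [-30.0, -4.0, 107.0], [-30.0, -2.0, 106.0], [-30.0, 0.0, 107.0], [-30.0, 2.0, 105.0], [-30.0, 5.0, 107.0], [18.0, 5.0, -33.0]]
238 [[18.0, -5.0, -43.0], [18.0, -3.0, -42.0], [17.0, -2.0, -39.0], [16.0, -1.0, -38.0], [-36.0, 0.0, 104.0], [16.0, 1.0, -38.0], [16.0, 3.0, -38.0], [18.0, 5.0, -43.0]]
244 [[18.0, -5.0, -51.0], [18.0, -3.0, -50.0], [16.0, -2.0, -47.0], [16.0, -1.0, -46.0], [-50.0, 0.0, 124.0], [16.0, 1.0, -47.0], [16.0, 3.0, -46.0], [18.0, 5.0, -51.0]]
250 [[18.0, -5.0, -59.0], [17.0, -3.0, -57.0], [17
[... 792 characters left out ...]
 -81.0]]
280 [[36.0, -3.0, -124.0], [16.0, -3.0, -85.0], [15.0, -1.0, -83.0], [16.0, -1.0, -85.0], [-93.0, 0.0, 124.0], [16.0, 1.0, -85.0], [15.0, 2.0, -84.0], [16.0, 4.0, -85.0]]
286 [[35.0, -3.0, -126.0], [34.0, -2.0, -123.0], [34.0, -1.0, -123.0], [34.0, -0.0, -123.0], [33.0, 0.0, -122.0], [34.0, 1.0, -123.0], [34.0, 2.0, -124.0], [34.0, 3.0, -123.0]]
w1 finger [-16.40201889 -55.89348636 -59.99789153] [ 18.28123274  56.47422341 -26.2270211 ]
-60 429 [-16. -56. -60.] [ 18.  56. -54.]
-54 400 [ -3. -55. -54.] [ 18.  55. -48.]
-48 380 [ -6. -55. -48.] [ 18.  56. -42.]
-42 372 [ -9. -54. -42.] [ 18.  55. -36.]
-36 364 [-12. -54. -36.] [ 18.  54. -30.]
-30 169 [-15. -50. -30.] [ 18.  51. -26.]
```

```bash
echo '{"plan":[[0.5,0,0,0,0,0,0.48],[0.5,0,0,30,0,0,0.48],[0.5,0,0,60,0,0,0.48],[0.5,0,0,80,0,0,0.48],[0.5,0,0,100,0,0,0.48],[0.5,0,0,120,0,0,0.48],[0.5,0,0,130,0,0,0.48],[0.5,0,0,134,0,0,0.48]]}' | python3 -m inch; echo '{"plan":[[0.5,0,0,2,0,0,0],[0.5,0,0,4,0,0,0],[0.5,0,0,4,0,0,0]]}' | python3 -m inch; echo '{"plan":[[0.5,0,0,2,0,0,0],[0.5,0,0,4,0,0,0],[0.5,0,0,4,0,0,0]]}' | python3 -m inch
```

```text
t: 6.35
eef_pos: [0.4313, -0.0665, -0.0115]
eef_rot: [-3.14, 0.002, 0.334]
contact_force: [-0.2, 0.5, 0.7]
gripper_width: 0.499
finger_force: 0.0
t: 6.65
eef_pos: [0.4322, -0.0668, -0.0141]
eef_rot: [3.141, -0.001, 0.335]
contact_force: [0.3, -0.4, -0.2]
gripper_width: 0.498
finger_force: 0.0
t: 6.95
eef_pos: [0.4319, -0.0667, -0.0186]
eef_rot: [-3.142, 0.0, 0.335]
contact_force: [0.7, -0.4, 0.3]
gripper_width: 0.5
finger_force: 0.0
```

To row units: 0.003 m is 3, 0.0015 m is 1.5.

```bash
echo '{"plan":[[0.5,0,0,1.5,0,0,0],[0.4,0,0,3,0,0,0],[0.2,0,0,3,0,0,0],[0,0,0,3,0,0,0],[0,0,0,3,0,0,0],[0,0,0,3,0,0,0],[0,0,0,3,0,0,0],[0,0,0,3,0,0,0]]}' | python3 -m inch 40
```

```text
t: 7.75
eef_pos: [0.4319, -0.0667, -0.0215]
eef_rot: [3.142, -0.0, 0.335]
contact_force: [-1.0, 0.0, 0.2]
gripper_width: 0.174
finger_force: 40.0
```

To row units: -0.03 m is -30, -0.084 m is -84, 0.457 rad is 9.14.

```bash
echo '{"plan":[[0,0,0,-15,0,0,0],[0,0,0,-35,0,0,0],[0,20,-30,-50,0,0,2.4],[0,40,-60,-50,0,0,5],[0,49,-84,-50,0,0,7.4],[0,49,-84,-50,0,0,9.14],[0,49,-84,-50,0,0,9.14],[0,49,-84,-50,0,0,9.14]]}' | python3 -m inch
python3 - <<'E'
from h import *
s=ctrl.sense(); R=R_of(s["eef_rot"]); print(s["gripper_width"],s["finger_force"],s["contact_force"])
p,W=wrist(); cv2.imwrite("pics/w3.png",p[:,:,::-1]); np.save("w3.npy",W); np.save("w3s.npy",np.r_[s["eef_pos"],s["eef_rot"]])
goal([.45,.029,.03],[180,0,-7])
T=R.inv().apply(W.reshape(-1,3)-s["eef_pos"])*1000; T=T[~np.isnan(T[:,0])]
q=T[(abs(T[:,1])<14)&(T[:,2]>-55)&(T[:,2]<-15)&(T[:,0]>18)&(T[:,0]<100)]
for a in range(18,95,4):
    k=q[(q[:,0]>a)&(q[:,0]<a+4)]
    if len(k): print(a,len(k),np.round(np.percentile(k,[3,50,97],axis=0)[:,1:],1).tolist())
E
```

```text
t: 8.55
eef_pos: [0.4505, 0.0286, 0.0285]
eef_rot: [3.142, 0.0, -0.119]
contact_force: [0.5, -0.5, -0.9]
gripper_width: 0.169
finger_force: 40.0
0.16875920593280586 39.98578190803528 [ 0.48792045 -0.5186599  -0.92986306]
shift [-0.0006 -0.0006 -0.0015] rot [0.0001 0.0002 0.0021] | at [0.4505 0.0284 0.0285] [180.    0.   -6.9]
18 215 [[-7.4, -39.0], [0.3, -37.7], [7.7, -34.9]]
22 268 [[-7.1, -38.9], [-0.2, -37.0], [7.3, -30.6]]
26 261 [[-7.1, -36.3], [0.3, -31.4], [7.3, -29.8]]
30 224 [[-7.3, -32.2], [0.3, -31.1], [7.4, -29.9]]
34 216 [[-7.4, -32.3], [0.1, -31.1], [7.5, -29.9]]
38 226 [[-7.2, -32.4], [0.3, -31.1], [7.7, -29.8]]
42 223 [[-7.5, -32.3], [-0.2, -31.1], [7.3, -29.9]]
46 231 [[-6.9, -32.1], [0.3, -31.1], [7.6, -29.9]]
50 156 [[-7.4, -32.0], [-0.2, -30.8], [7.6, -29.5]]
54 140 [[-7.4, -32.1], [-3.2, -31.2], [7.5, -29.5]]
58 144 [[-7.3, -32.1], [3.5, -31.0], [7.5, -29.2]]
62 139 [[-7.3, -32.2], [3.5, -31.2], [8.0, -29.8]]
66 133 [[-7.3, -32.0], [-3.2, -31.1], [8.0, -29.9]]
70 143 [[-7.2, -34.6], [3.9, -31.5], [8.0, -30.3]]
74 92 [[-7.1, -35.1], [3.8, -34.1], [7.8, -32.9]]
```

View pics/w3.png

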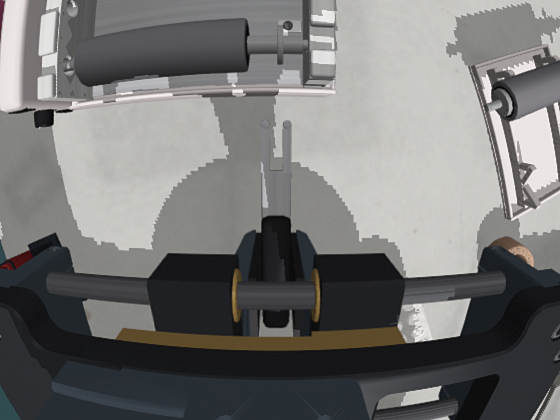

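Run:
```python
from h import *
W=np.load("w3.npy"); s=np.load("w3s.npy"); R=R_of(s[3:])
T=R.inv().apply(W.reshape(-1,3)-s[:3]).reshape(420,560,3)*1000
a=cv2.imread("pics/w3.png")
for v in (34,40,46,52,58):
    print(v)
    for u in range(246,338,3): print(u,np.round(T[v,u]).astype(int).tolist() if T[v,u,0]==T[v,u,0] else None,end=' ')
    print()
# tube axis fit in tool frame
m=np.zeros((420,560),bool); m[15:90,100:245]=True
k=T[m]; k=k[(k[:,2]>-48)&(k[:,2]<-20)&~np.isnan(k[:,0])]
from scipy.optimize import least_squares
def f(p):
    # axis: x=p0+p1*y, z=p2+p3*y
    d=np.hypot(k[:,0]-p[0]-p[1]*k[:,1],k[:,2]-p[2]-p[3]*k[:,1])-15
    return d
r=least_squares(f,[115,0,-27,0],loss='soft_l1'); print(np.round(r.x,3),np.round(np.std(f(r.x)),2),len(k)); print("tube y range",np.percentile(k[:,1],[.5,99.5]))
cv2.imwrite("pics/w3c.png",cv2.resize(a[10:130,220:350],None,fx=5,fy=4.6,interpolation=cv2.INTER_CUBIC))
```

```text
34
246 None 249 [131, -16, 0] 252 [132, -14, 2] 255 [131, -12, 1] 258 [131, -10, 2] 261 [131, -9, 1] 264 [131, -7, 1] 267 [131, -5, 1] 270 [131, -3, 1] 273 [131, -1, 0] 276 [131, 0, 1] 279 [120, 2, -38] 282 [120, 3, -37] 285 [132, 6, 3] 288 [131, 8, 1] 291 [131, 10, 0] 294 [132, 11, 2] 297 [131, 13, 1] 300 [132, 15, 2] 303 [130, 16, -5] 306 [125, 17, -21] 309 [120, 16, -39] 312 [120, 18, -39] 315 [120, 19, -40] 318 [120, 21, -40] 321 [120, 22, -39] 324 [120, 24, -40] 327 [121, 25, -39] 330 [120, 27, -39] 333 [120, 28, -40] 336 [140, 42, 28] 
40
246 [118, -15, -34] 249 [119, -13, -32] 252 [119, -12, -31] 255 [119, -10, -31] 258 [119, -9, -30] 261 [119, -7, -31] 264 [119, -6, -31] 267 [119, -4, -32] 270 [119, -3, -32] 273 [119, -1, -32] 276 [119, 0, -31] 279 [117, 2, -37] 282 [117, 3, -37] 285 [119, 5, -31] 288 [119, 6, -31] 291 [119, 8, -31] 294 [119, 10, -31] 297 [119, 11, -32] 300 [119, 13, -31] 303 [119, 14, -30] 306 [119, 16, -29] 309 [116, 16, -41] 312 [117, 18, -41] 315 [117, 19, -40] 318 [117, 21, -40] 321 [117, 22, -39] 324 [117, 24, -40] 327 [117, 25, -40] 330 [117, 27, -39] 
[... 1178 characters left out ...]
333 [110, 27, -45] 336 [127, 42, 30] 
58
246 [108, -14, -35] 249 [116, -16, 2] 252 [116, -14, 2] 255 [116, -12, 2] 258 [115, -10, 0] 261 [115, -9, 0] 264 [116, -7, 2] 267 [115, -5, 1] 270 [116, -3, 1] 273 [116, -1, 2] 276 [115, 0, 1] 279 [109, 2, -33] 282 [109, 3, -32] 285 [116, 6, 1] 288 [116, 8, 2] 291 [116, 10, 2] 294 [116, 11, 1] 297 [115, 13, 0] 300 [116, 15, 1] 303 [115, 16, -3] 306 [111, 16, -21] 309 [107, 16, -40] 312 [106, 17, -45] 315 [107, 19, -44] 318 [106, 20, -46] 321 [107, 21, -45] 324 [107, 23, -46] 327 [107, 24, -45] 330 [107, 26, -44] 333 [107, 27, -44] 336 [122, 42, 29] 
[ 1.17541e+02 -4.00000e-03 -2.63880e+01 -9.00000e-03] 0.6 7585
tube y range [-95.58572668 -15.30572526]
```

View pics/w3c.png

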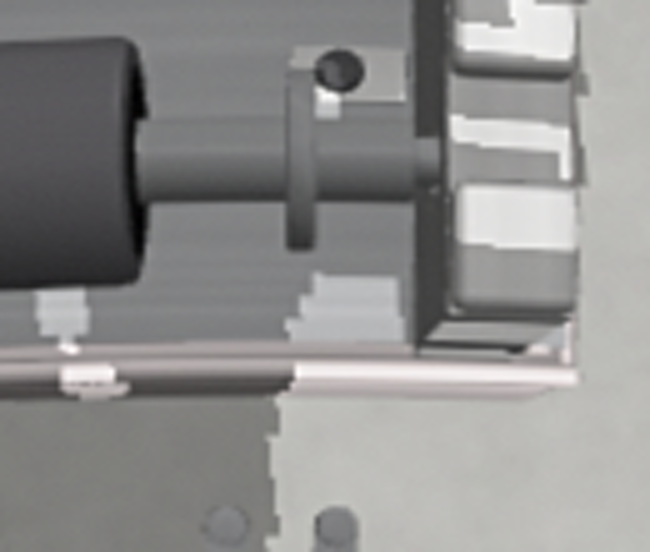

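The rows are not in the units I measure in: shifts go in mm and turns go in units of 0.05 rad. I convert before sending: 0.019 m is 19, 0.0535 m is 53.5.

```bash
echo '{"plan":[[0,0,2.4,10,0,0,0],[0,0,2.4,19,0,0,0],[0,0,2.4,19,0,0,0],[0,12,2.4,19,0,0,0],[0,26,2.4,19,0,0,0],[0,40,2.4,19,0,0,0],[0,50,2.4,19,0,0,0],[0,53.5,2.4,19,0,0,0]]}' | python3 -m inch; echo '{"plan":[[0,0,0,0,0,0,0],[0,0,0,0,0,0,0]]}' | python3 -m inch
cat > look.py <<'E'
import sys
from h import *
s=ctrl.sense(); R=R_of(s["eef_rot"]); p,W=wrist(); cv2.imwrite(f"pics/{sys.argv[1]}.png",p[:,:,::-1])
np.savez(sys.argv[1],W=W,s=np.r_[s["eef_pos"],s["eef_rot"]])
T=R.inv().apply(W.reshape(-1,3)-s["eef_pos"]).reshape(420,560,3)*1000
print(np.round(s["eef_pos"],4),np.round(s["eef_rot"],3))
np.save("T.npy",T)
E
python3 look.py w4
python3 - <<'E'
from h import *
T=np.load("T.npy")
for x in (58,62,66,70,73,76,79):
    m=(abs(T[...,0]-x)<.8)&(abs(T[...,1])<40)&(T[...,2]<5)&(T[...,2]>-60)
    k=T[m]; k=k[np.argsort(k[:,1])]
    b=np.round(np.arange(-24,34,1.5),1)
    print(x,[(float(y),int(np.median(k[abs(k[:,1]-y)<.75][:,2]))) for y in b if (abs(k[:,1]-y)<.75).any()])
E
```

```text
t: 9.4
eef_pos: [0.5051, 0.0196, 0.0096]
eef_rot: [-3.142, -0.001, -0.122]
contact_force: [-0.5, -0.6, -0.8]
gripper_width: 0.172
finger_force: 40.0
t: 9.6
eef_pos: [0.5028, 0.0199, 0.0095]
eef_rot: [3.142, 0.001, -0.122]
contact_force: [-0.7, -0.9, -0.6]
gripper_width: 0.172
finger_force: 40.0
[0.5028 0.0199 0.0095] [ 3.142e+00  1.000e-03 -1.220e-01]
58 [(-24.0, -58), (-22.5, -58), (-21.0, -58), (-19.5, -58), (-18.0, -58), (-16.5, -48), (-7.5, -31), (-6.0, -31), (-4.5, -30), (-3.0, -31), (-1.5, -54), (0.0, -54), (1.5, -54), (3.0, -28), (4.5, -31), (6.0, -31), (7.5, -31), (13.5, -42), (15.0, -58), (16.5, -58), (18.0, -59), (19.5, -59), (21.0, -59), (22.5, -59), (24.0, -59), (25.5, -58)]
62 [(-24.0, -59), (-22.5, -59), (-21.0, -59), (-19.5, -59), (-18.0, -59), (-16.5, -51), (-15.0, -49), (-13.5, -49), (-12.0, -49), (-10.5, -50), (-9.0, -49), (-7.5, -49), (-6.0, -49), (-4.5, -49), (-3.0, -50), (-1.5, -55), (0.0, -55), (1.5, -49), (3.0, -49), (4.5, -50), (6.0, -50), (7.5, -50), (9.0, -50), (10.5, -49), (12.0, -47), (13.5, -52), (15.0, -58), (16.5, -59), (18.0, -59), (19.5, -59), (21.0, 
[... 1277 characters left out ...]
3.5, -38)]
76 [(-24.0, -54), (-22.5, -54), (-21.0, -54), (-19.5, -54), (-18.0, -52), (-16.5, -18), (-15.0, -18), (-13.5, -17), (-12.0, -18), (-10.5, -17), (-9.0, -17), (-7.5, -32), (-6.0, -33), (-4.5, -34), (-3.0, -18), (-1.5, -17), (0.0, -17), (1.5, -18), (3.0, -17), (4.5, -33), (6.0, -33), (7.5, -34), (9.0, -17), (10.5, -17), (12.0, -17), (13.5, -40)]
79 [(-24.0, -49), (-22.5, -49), (-21.0, -48), (-19.5, -32), (-18.0, -45), (-16.5, -17), (-15.0, -17), (-13.5, -17), (-12.0, -18), (-10.5, -18), (-9.0, -18), (-7.5, -17), (-6.0, -18), (-4.5, -17), (-3.0, -17), (-1.5, -17), (0.0, -17), (1.5, -18), (3.0, -18), (4.5, -18), (6.0, -17), (7.5, -18), (9.0, -18), (10.5, -18), (12.0, -17), (13.5, -38)]
```

```bash
echo '{"plan":[[0,0,0,-4,0,0,0],[0,0,0,-8,0,0,0],[0,0,0,-8.8,0,0,0],[0,0,0,-8.8,0,0,0]]}' | python3 -m inch; echo '{"plan":[[0,0,-2,0,0,0,0],[0,0,-4,0,0,0,0],[0,0,-6,0,0,0,0],[0,0,-8,0,0,0,0],[0,0,-8,0,0,0,0]]}' | python3 -m inch; echo '{"plan":[[0,0,0,0,0,0,0]]}' | python3 -m inch
```

```text
t: 10.05
eef_pos: [0.5035, 0.0199, 0.0187]
eef_rot: [-3.142, -0.001, -0.122]
contact_force: [0.4, 0.8, -0.2]
gripper_width: 0.17
finger_force: 40.0
t: 10.55
eef_pos: [0.5044, 0.0281, 0.0183]
eef_rot: [-3.142, 0.0, -0.122]
contact_force: [0.1, 0.3, -0.3]
gripper_width: 0.17
finger_force: 40.0
t: 10.65
eef_pos: [0.5044, 0.0279, 0.0183]
eef_rot: [3.142, 0.0, -0.122]
contact_force: [-0.3, 0.2, -0.6]
gripper_width: 0.166
finger_force: 40.0
```

```bash
for i in 1 ; do echo '{"plan":[[0,0,-1,0,0,0,0],[0,0,-2,0,0,0,0],[0,0,-3,0,0,0,0]]}' | python3 -m inch|grep -E "pos|force"; echo '{"plan":[[0,0,0,0,0,0,0]]}' | python3 -m inch|grep -E "pos|contact"; echo '{"plan":[[0,0,-1,0,0,0,0],[0,0,-2,0,0,0,0]]}' | python3 -m inch | grep -E "pos|contact"; echo '{"plan":[[0,0,0,0,0,0,0]]}' | python3 -m inch|grep -E "pos|contact"; done; python3 look.py w5
python3 - <<'E'
from h import *
T=np.load("T.npy")
for x in (62,66,70):
    m=(abs(T[...,0]-x)<.8)&(abs(T[...,1])<40)&(T[...,2]<5)&(T[...,2]>-60)
    k=T[m]
    print(x,[(float(y),int(np.median(k[abs(k[:,1]-y)<.5][:,2]))) for y in range(-24,34,1) if (abs(k[:,1]-y)<.5).any()])
E
```

```text
eef_pos: [0.5047, 0.0307, 0.0183]
contact_force: [-0.6, -1.9, -1.6]
finger_force: 40.0
eef_pos: [0.5047, 0.0308, 0.0183]
contact_force: [-0.2, -1.8, -2.2]
eef_pos: [0.5049, 0.0327, 0.0183]
contact_force: [-0.4, -2.3, -0.9]
eef_pos: [0.505, 0.0328, 0.0183]
contact_force: [-0.3, -3.2, -1.9]
[0.505  0.0328 0.0183] [ 3.142  0.    -0.122]
62 [(-24.0, -51), (-23.0, -51), (-22.0, -51), (-21.0, -51), (-20.0, -51), (-19.0, -51), (-18.0, -51), (-17.0, -51), (-16.0, -51), (-15.0, -51), (-14.0, -51), (-13.0, -50), (-12.0, -41), (-11.0, -40), (-10.0, -41), (-9.0, -41), (-8.0, -40), (-7.0, -40), (-6.0, -41), (-5.0, -41), (-4.0, -40), (-3.0, -40), (-2.0, -40), (-1.0, -41), (0.0, -41), (1.0, -47), (2.0, -46), (3.0, -47), (4.0, -41), (5.0, -41), (6.0, -41), (7.0, -41), (8.0, -41), (9.0, -41), (10.0, -41), (11.0, -41), (12.0, -41), (13.0, -41), (14.0, -39), (15.0, -39), (16.0, -38), (17.0, -39), (18.0, -39), (19.0, -39), (20.0, -39), (21.0, -39), (22.0, -39), (23.0, -39), (24.0, -39), (25.0, -39), (26.0, -39), (27.0, -46), (28.0, -50), (29.0, -50), (30.0, -49), (31.0, -50), (32.0, -50), (33.0, -49)]
6
[... 775 characters left out ...]
), (-23.0, -49), (-22.0, -49), (-21.0, -50), (-20.0, -49), (-19.0, -49), (-18.0, -49), (-17.0, -50), (-16.0, -49), (-15.0, -50), (-14.0, -50), (-13.0, -48), (-12.0, -39), (-11.0, -9), (-10.0, -8), (-9.0, -8), (-7.0, -30), (-6.0, -31), (-5.0, -31), (-4.0, -30), (-3.0, -19), (-2.0, -8), (-1.0, -8), (0.0, -9), (1.0, -45), (2.0, -45), (3.0, -45), (4.0, -38), (5.0, -30), (6.0, -30), (7.0, -30), (8.0, -30), (10.0, -9), (11.0, -8), (12.0, -9), (13.0, -8), (14.0, -8), (15.0, -8), (16.0, -8), (17.0, -8), (18.0, -9), (19.0, -8), (20.0, -9), (21.0, -8), (22.0, -8), (23.0, -8), (24.0, -9), (25.0, -8), (26.0, -26), (27.0, -34), (28.0, -51), (29.0, -50), (30.0, -51), (31.0, -51), (32.0, -51), (33.0, -51)]
```

To row units: -0.003 m is -3, -0.002 m is -2.

```bash
echo '{"plan":[[0,0,-1,0,0,0,0],[0,0,-2,0,0,0,0],[0,0,-3,0,0,0,0],[0,0,-3,0,0,0,0]]}' | python3 -m inch|grep -E "pos|contact"; echo '{"plan":[[0,0,-0.5,0,0,0,0],[0,0,-0.5,0,0,0,0]]}' | python3 -m inch|grep -E "pos|contact";  echo '{"plan":[[0,0,-0.3,0,0,0,0],[0,0,-0.3,0,0,0,0]]}' | python3 -m inch|grep -E "pos|contact"
```

```text
eef_pos: [0.5053, 0.0358, 0.0183]
contact_force: [-1.2, -4.1, -2.6]
eef_pos: [0.5054, 0.0362, 0.0183]
contact_force: [-1.1, -5.5, -2.5]
eef_pos: [0.5054, 0.0365, 0.0183]
contact_force: [-0.7, -5.5, -2.7]
```

To row units: -0.0003 m is -0.3.

```bash
echo '{"plan":[[0,0,-0.3,0,0,0,0],[0,0,-0.3,0,0,0,0]]}' | python3 -m inch|grep -E "pos|contact"; echo '{"plan":[[0,0,0,0,0,0,0]]}' | python3 -m inch|grep -E "contact"; echo '{"plan":[[0,0,0,0,0,0,0]]}' | python3 -m inch|grep -E "contact"
cat > gap.py <<'E'
from h import *
T=np.load("T.npy")
x=66
for x in (64,66):
    m=(abs(T[...,0]-x)<1)&(abs(T[...,1])<40)&(T[...,2]<5)&(T[...,2]>-75)
    k=T[m]; k=k[np.argsort(k[:,1])]; z=k[:,2]; y=k[:,1]
    j=np.where(abs(np.diff(z))>2.5)[0]
    print(x,[(round(float(y[i]+y[i+1])/2,1),int(z[i]),int(z[i+1])) for i in j])
E
python3 look.py w6; python3 gap.py
```

```text
eef_pos: [0.5055, 0.0368, 0.0183]
contact_force: [-0.7, -4.8, -1.7]
contact_force: [-0.7, -4.5, -2.0]
contact_force: [-0.7, -4.9, -2.5]
[0.5055 0.0368 0.0183] [ 3.142  0.    -0.122]
64 [(-36.9, -52, -49), (-36.8, -49, -51), (-24.0, -52, -49), (-18.8, -52, -50), (-8.6, -50, -46), (-8.3, -48, -41), (-4.2, -43, -40), (0.6, -41, -47), (3.5, -49, -46), (3.9, -46, -41), (12.6, -40, -42), (29.5, -41, -38), (30.1, -39, -49), (30.4, -49, -43), (30.5, -43, -48), (30.5, -48, -43), (30.6, -45, -50), (30.6, -50, -45), (30.7, -47, -45), (30.7, -45, -42), (30.7, -42, -34), (30.7, -34, -47), (30.8, -49, -44), (30.9, -44, -35), (31.1, -35, -50), (31.2, -49, -34), (31.3, -34, -49), (31.4, -49, -33), (31.5, -33, -50), (31.6, -50, -34), (31.7, -34, -49), (31.7, -49, -34), (31.7, -34, -51), (31.8, -51, -34), (31.8, -34, -49), (37.5, -51, -48)]
66 [(-34.4, -49, -53), (-34.2, -53, -50), (-23.5, -49, -52), (-17.5, -52, -49), (-16.6, -52, -49), (-13.0, -52, -49), (-8.9, -51, -49), (-8.6, -50, -47), (-8.3, -48, -42), (-7.1, -42, -40), (0.6, -40, -47), (3.9, -46, -41), (14.7, -37, -40), (15.7, -37, -39), (17.1
[... 1413 characters left out ...]
 -43), (30.6, -43, -35), (30.6, -35, -9), (30.6, -9, -34), (30.6, -34, -31), (30.6, -31, -42), (30.7, -42, -31), (30.7, -31, -47), (30.7, -47, -34), (30.7, -34, -47), (30.7, -47, -8), (30.7, -8, -49), (30.7, -49, -42), (30.7, -42, -44), (30.9, -46, -14), (30.9, -14, -24), (30.9, -24, -10), (30.9, -10, -50), (31.0, -48, -27), (31.0, -27, -17), (31.0, -17, -35), (31.0, -35, -20), (31.0, -20, -9), (31.1, -9, -16), (31.1, -16, -13), (31.1, -13, -23), (31.1, -23, -50), (31.1, -50, -9), (31.2, -9, -34), (31.2, -34, -51), (31.2, -51, -34), (31.2, -34, -49), (31.3, -49, -19), (31.3, -19, -49), (31.3, -49, -33), (31.4, -33, -48), (31.5, -50, -35), (31.6, -35, -49), (31.6, -49, -34), (31.8, -34, -50)]
```

```bash
echo '{"plan":[[0,0,0,-1,0,0,0],[0,0,0,-2,0,0,0],[0,0,0,-3,0,0,0],[0,0,0,-3,0,0,0]]}' | python3 -m inch|grep -E "pos|contact"; echo '{"plan":[[0,0,0.1,-1,0,0,0],[0,0,0.2,-2,0,0,0],[0,0,0.2,-2,0,0,0]]}' | python3 -m inch|grep -E "pos|contact"
```

```text
eef_pos: [0.5055, 0.0367, 0.0215]
contact_force: [-1.2, -6.8, -2.8]
eef_pos: [0.5055, 0.0365, 0.0235]
contact_force: [-1.6, -5.5, -3.0]
```

To row units: -0.003 m is -3, -0.002 m is -2.

```bash
echo '{"plan":[[0,0,0.1,-1,0,0,0],[0,0,0.1,-2,0,0,0],[0,0,0.2,-3,0,0,0],[0,0,0.2,-3,0,0,0]]}' | python3 -m inch|grep -E "pos|contact"; echo '{"plan":[[0,0,0.1,-1,0,0,0],[0,0,0.1,-2,0,0,0],[0,0,0.2,-3,0,0,0],[0,0,0.2,-3,0,0,0]]}' | python3 -m inch|grep -E "pos|contact";python3 look.py w7
```

```text
eef_pos: [0.5055, 0.0363, 0.0265]
contact_force: [-0.3, -5.9, -2.0]
eef_pos: [0.5054, 0.0362, 0.0295]
contact_force: [-1.0, -5.6, -2.2]
[0.5054 0.0362 0.0295] [ 3.142 -0.    -0.122]
```

```bash
cat > ax.py <<'E'
from h import *
import sys
from scipy.optimize import least_squares
T=np.load("T.npy")
# tube: fit cylinder r=15 in tool frame
k=T[(T[...,0]>45)&(T[...,0]<90)&(T[...,1]<-14)&(T[...,1]>-90)&(T[...,2]<-25)&(T[...,2]>-75)]
f=lambda p: np.hypot(k[:,0]-p[0]-p[1]*k[:,1],(k[:,2]-p[2]-p[3]*k[:,1])*np.cos(np.arctan(p[3])))-15
r=least_squares(f,[65,0,-36,.05],loss='soft_l1',f_scale=1); print("axis x,z @y0 & slopes",np.round(r.x,3),len(k), "tiltdeg",np.degrees(np.arctan(r.x[3])))
g=least_squares(lambda p:np.hypot(q[:,0]-p[0],q[:,2]-p[1])-5,[65,-40],loss='soft_l1') if len(q:=T[(abs(T[...,0]-65)<7)&(T[...,1]>5)&(T[...,1]<12)&(T[...,2]<-34)&(T[...,2]>-60)])>5 else None
if g: print("axle at y~8.5: x,z",np.round(g.x,1),len(q))
print(camera_params is not None)
E
python3 ax.py
```

```text
axis x,z @y0 & slopes [ 6.3939e+01 -2.0000e-03 -3.6044e+01 -1.0100e-01] 7660 tiltdeg -5.743543553957894
axle at y~8.5: x,z [ 63.9 -37.2] 296
True
```

To row units: -0.003 m is -3, -0.002 m is -2.

```bash
echo '{"plan":[[0,0,0.1,-1,0,0,0],[0,0,0.1,-2,0,0,0],[0,0,0.2,-3,0,0,0],[0,0,0.2,-3,0,0,0]]}' | python3 -m inch|grep -E "pos|contact"; echo '{"plan":[[0,0,0.1,-1,0,0,0],[0,0,0.1,-1.5,0,0,0],[0,0,0.1,-1.5,0,0,0]]}' | python3 -m inch|grep -E "pos|contact";python3 look.py w8; python3 ax.py
python3 - <<'E'
from h import *
T=np.load("T.npy")
for y in (12,15,18,21,24,27,29,31,34,38):
    k=T[(abs(T[...,1]-y)<.7)&(abs(T[...,0]-64)<14)&(T[...,2]<-10)&(T[...,2]>-70)]
    print(y,[(x,int(np.median(k[abs(k[:,0]-x)<.7][:,2]))) for x in range(50,80,2) if (abs(k[:,0]-x)<.7).any()])
E
```

```text
eef_pos: [0.5054, 0.036, 0.0325]
contact_force: [-0.7, -6.3, -2.5]
eef_pos: [0.5053, 0.0359, 0.0339]
contact_force: [-0.9, -6.2, -3.4]
[0.5053 0.0359 0.0339] [ 3.142 -0.    -0.122]
axis x,z @y0 & slopes [ 6.3914e+01 -3.0000e-03 -3.6076e+01 -1.3800e-01] 7428 tiltdeg -7.8400557409099525
axle at y~8.5: x,z [ 64.  -37.5] 295
True
12 [(60, -41), (62, -41), (64, -42), (66, -42), (68, -40)]
15 [(62, -40), (64, -41), (66, -39)]
18 [(62, -41), (64, -41), (66, -40)]
21 [(60, -39), (62, -41), (64, -42), (66, -41)]
24 [(62, -42), (64, -42), (66, -42)]
27 [(62, -42), (64, -42), (66, -42)]
29 [(50, -27), (52, -21), (54, -22), (56, -18), (58, -16), (62, -42), (64, -42), (66, -41), (68, -32), (70, -26), (72, -23), (74, -19), (76, -15), (78, -14)]
31 [(50, -39), (52, -39), (54, -39), (56, -39), (58, -35), (60, -35), (62, -34), (64, -34), (66, -34), (68, -34), (70, -35), (72, -39), (74, -39), (76, -39), (78, -39)]
34 [(50, -39), (52, -40), (54, -39), (56, -39), (58, -37), (60, -34), (62, -34), (64, -34), (66, -34), (68, -34), (70, -37), (72, -40), (74, -39), (76, -39), (78, -39)]
38 [(50, -39), (52, -39), (54, -39), (56, -39), (58, -38), (60, -34), (62, -34), (64, -34), (66, -34), (68, -35), (70, -39), (72, -39), (74, -39), (76, -39), (78, -39)]
```

To row units: 0.013 m is 13, 0.012 m is 12.

```bash
echo '{"plan":[[0,0,1.5,0,0,0,0],[0,0,3,0,0,0,0],[0,0,4.5,0,0,0,0],[0,0,6,0,0,0,0],[0,0,8,0,0,0,0],[0,0,10,0,0,0,0],[0,0,12,0,0,0,0],[0,0,13,0,0,0,0]]}' | python3 -m inch|grep -E "pos|contact";  echo '{"plan":[[0,0,0,2,0,0,0],[0,0,0,4,0,0,0],[0,0,0,6,0,0,0],[0,0,0,6,0,0,0]]}' | python3 -m inch|grep -E "pos|contact";python3 look.py w9; python3 ax.py
python3 - <<'E'
from h import *
T=np.load("T.npy")
for y in (-6,-5,-4,-3,-2,-1,0,1,2,3,4,12,15,17,18,19,20,22,24,27,29):
    k=T[(abs(T[...,1]-y)<.7)&(abs(T[...,0]-64)<14)&(T[...,2]<-10)&(T[...,2]>-70)]
    print(y,[(x,int(np.median(k[abs(k[:,0]-x)<.7][:,2]))) for x in range(50,80,2) if (abs(k[:,0]-x)<.7).any()])
E
```

```text
eef_pos: [0.5038, 0.0229, 0.0338]
contact_force: [-0.1, 0.0, -2.0]
eef_pos: [0.5036, 0.0231, 0.0275]
contact_force: [-0.6, 0.2, -0.8]
[0.5036 0.0231 0.0275] [-3.142  0.    -0.122]
axis x,z @y0 & slopes [ 6.4146e+01 -2.0000e-03 -4.1118e+01 -1.1300e-01] 7987 tiltdeg -6.441243198570526
axle at y~8.5: x,z [ 64.3 -42.7] 291
True
-6 [(50, -30), (52, -30), (54, -31), (56, -31), (58, -31), (60, -43), (62, -45), (64, -45), (66, -45), (68, -44), (70, -31), (72, -31), (74, -33), (76, -34)]
-5 [(50, -30), (52, -30), (54, -31), (56, -31), (58, -31), (60, -43), (62, -45), (64, -46), (66, -45), (68, -44), (70, -30), (72, -31), (74, -33), (76, -33)]
-4 [(50, -31), (52, -31), (54, -30), (56, -30), (58, -31), (60, -44), (62, -45), (64, -46), (66, -46), (68, -44), (70, -30), (72, -31), (74, -34), (76, -33)]
-3 [(50, -31), (52, -31), (54, -30), (56, -47), (58, -50), (60, -51), (62, -51), (64, -51), (66, -51), (68, -51), (70, -50), (72, -31), (74, -32), (76, -35)]
-2 [(50, -31), (54, -45), (56, -47), (58, -50), (60, -51), (62, -51), (64, -52), (66, -52), (68, -51), (70, -50), (72, -49), (74, -46)]
-1 [(5
[... 1519 characters left out ...]
), (76, -46), (78, -45)]
22 [(50, -45), (52, -46), (54, -46), (56, -46), (58, -44), (60, -40), (62, -46), (64, -47), (66, -47), (68, -41), (70, -43), (72, -46), (74, -46), (76, -46), (78, -46)]
24 [(50, -46), (52, -46), (54, -45), (56, -46), (58, -44), (60, -40), (62, -46), (64, -47), (66, -47), (68, -41), (70, -43), (72, -45), (74, -45), (76, -46), (78, -46)]
27 [(50, -45), (52, -46), (54, -46), (56, -45), (58, -43), (60, -41), (62, -47), (64, -47), (66, -47), (68, -41), (70, -43), (72, -46), (74, -46), (76, -46), (78, -45)]
29 [(50, -45), (52, -45), (54, -45), (56, -45), (58, -40), (60, -41), (62, -41), (64, -40), (66, -40), (68, -40), (70, -41), (72, -45), (74, -45), (76, -45), (78, -45)]
```

To row units: 0.012 m is 12, 0.007 m is 7.

```bash
echo '{"plan":[[0,0,-1,3,0,0,0],[0,0,-1.5,7,0,0,0],[0,0,-1.5,12,0,0,0],[0,0,-1.5,12,0,0,0]]}' | python3 -m inch|grep -E "pos|contact"; echo '{"plan":[[0,-5,0,0,0,0,0],[0,-15,0,0,0,0,0],[0,-30,0,0,0,0,0],[0,-50,0,0,0,0,0],[0,-65,0,0,0,0,0],[0,-65,0,10,0,0,0],[0,-65,0,20,0,0,0],[0,-65,0,28,0,0,0]]}' | python3 -m inch|grep -E "pos|contact"; echo '{"plan":[[0,0,0,4,0,0,0],[0,0,0,6.5,0,0,0],[0,0,0,7.5,0,0,0],[0,0,0,7.5,0,0,0]]}' | python3 -m inch|grep -E "pos|contact"
```

```text
eef_pos: [0.5035, 0.0246, 0.0151]
contact_force: [0.2, -0.0, -0.3]
eef_pos: [0.4401, 0.0324, -0.0131]
contact_force: [1.2, 0.4, -1.1]
eef_pos: [0.4396, 0.0324, -0.0197]
contact_force: [-0.6, 0.1, -0.8]
```

```bash
echo '{"plan":[[0,0,0,0.8,0,0,0],[0,0,0,1.5,0,0,0],[0,0,0,1.5,0,0,0]]}' | python3 -m inch|grep -E "pos|contact"; echo '{"plan":[[0.25,0,0,0,0,0,0],[0.4,0,0,0,0,0,0],[0.4,0,0,0,0,0,0]]}' | python3 -m inch 20|grep -E "pos|contact|width"; echo '{"plan":[[0.5,0,0,-10,0,0,0],[0.65,0,0,-40,0,0,0],[0.65,0,0,-80,0,0,0],[0.65,0,0,-120,0,0,0],[0.65,0,0,-150,0,0,0],[0.65,0,0,-150,0,0,0]]}' | python3 -m inch|grep -E "pos|width"
python3 -c "
from h import *
goal([.575,.075,.14],[180,0,83])"
```

```text
eef_pos: [0.4396, 0.0324, -0.0211]
contact_force: [-0.3, 0.0, -1.8]
eef_pos: [0.4395, 0.0324, -0.0211]
contact_force: [-0.8, -0.3, 0.4]
gripper_width: 0.386
eef_pos: [0.4415, 0.0324, 0.133]
gripper_width: 0.65
shift [ 0.1274 -0.0586 -0.0061] rot [ 0.0049 -0.0056 -1.5707] | at [0.4415 0.0324 0.133 ] [-180.    -0.4   -7. ]
```

To row units: 0.127 m is 127, 0.1 m is 100, -1.2 rad is -24.

```bash
echo '{"plan":[[0.65,10,0,-20,0,0,-3],[0.65,30,-20,-20,0,0,-6],[0.65,60,-30,-10,0,0,-9],[0.65,80,-40,-6,0,0,-12],[0.65,100,-50,-6,0,0,-15],[0.65,127,-59,-6,0,0,-18],[0.65,127,-59,-6,0,0,-21],[0.65,127,-59,-6,0,0,-24]]}' | python3 -m inch|grep -E "pos|width"
python3 -c "
from h import *
goal([.576,.085,.10],[180,6.7,83])"
```

```text
eef_pos: [0.5727, 0.0757, 0.1343]
gripper_width: 0.654
shift [ 0.0098 -0.0014  0.0343] rot [-0.0223 -0.1153 -0.3639] | at [0.5727 0.0757 0.1343] [-179.9    0.    62.1]
```

To row units: 0.034 m is 34, 0.02 m is 20, -0.364 rad is -7.28.

```bash
echo '{"plan":[[0.65,3,0,10,-0.2,-1,-3],[0.65,10,-1.4,20,-0.4,-2,-6],[0.65,10,-1.4,34,-0.44,-2.3,-7.28],[0.65,10,-1.4,34,-0.44,-2.3,-7.28]]}' | python3 -m inch|grep -E "pos|width"
python3 look.py w10
python3 - <<'E'
from h import *
from scipy.optimize import least_squares
d=np.load("w10.npz"); W=d["W"]
k=W[(W[...,0]>.55)&(W[...,0]<.6)&(W[...,1]>.025)&(W[...,1]<.125)&(W[...,2]>.052)&(W[...,2]<.09)]
f=lambda p: np.hypot((k[:,0]-p[0]-p[1]*(k[:,1]-.08))*.9925,(k[:,2]-p[2]-p[3]*(k[:,1]-.08))*.993)-.015
r=least_squares(f,[.575,.12,.06,-.11],loss='soft_l1',f_scale=.001); p=r.x; print(np.round(p,4),len(k),f(p).std())
a=np.array([p[1],1,p[3]]); a/=np.linalg.norm(a); t=(k-np.array([p[0],.08,p[2]]))@a; print("axis",a,"range",np.percentile(t,[.3,99.7])); print(np.degrees(np.arctan2(a[1],a[0])),np.degrees(np.arcsin(-a[2])))
goal([.5748,.0759,.0195],[180,6.7,83])
E
```

```text
eef_pos: [0.5746, 0.0856, 0.0991]
gripper_width: 0.65
[0.5746 0.0856 0.0991] [-3.139  0.118  1.445]
[ 0.5751  0.1239  0.0613 -0.1209] 4377 0.0005315668293701688
axis [ 0.12208428  0.98534938 -0.1190883 ] range [-0.04237653  0.04501357]
82.93707673997459 6.839488444519355
shift [0.0001 0.001  0.0812] rot [-0.0023 -0.0003 -0.0072] | at [0.5752 0.0853 0.1001] [-179.9    6.7   82.6]
```

To row units: 0.081 m is 81, 0.078 m is 78, -0.007 rad is -0.14.

```bash
echo '{"plan":[[0.65,0,1,30,0,0,-0.14],[0.65,0,1,55,0,0,-0.14],[0.65,0,1,70,0,0,-0.14],[0.65,0,1,78,0,0,-0.14],[0.65,0,1,81,0,0,-0.14],[0.5,0,1,81,0,0,-0.14],[0.3,0,1,81,0,0,-0.14]]}' | python3 -m inch 15; echo '{"plan":[[0.2,0,0,0,0,0,0],[0,0,0,0,0,0,0],[0,0,0,0,0,0,0],[0,0,0,0,0,0,0]]}' | python3 -m inch 15
```

```text
t: 20.95
eef_pos: [0.5766, 0.0756, 0.0213]
eef_rot: [3.14, 0.116, 1.448]
contact_force: [0.4, 0.2, -1.6]
gripper_width: 0.505
finger_force: 0.0
t: 21.35
eef_pos: [0.5762, 0.0756, 0.0206]
eef_rot: [3.141, 0.116, 1.449]
contact_force: [-1.1, 0.4, 4.7]
gripper_width: 0.323
finger_force: 15.0
```

```bash
echo '{"plan":[[0,0,0,0,0,0,0]]}' | python3 -m inch 25 | grep contact; echo '{"plan":[[0,-0.6,0,-1.2,0,-0.24,0],[0,-1.3,0,-2.5,0,-0.5,0],[0,-2,0,-3.8,0,-0.74,0],[0,-2.7,0,-5,0,-1,0],[0,-2.7,0,-5,0,-1,0]]}' | python3 -m inch 25; python3 look.py w11
python3 - <<'E'
from h import *
T=np.load("T.npy"); d=np.load("w11.npz"); W=d["W"]; s=d["s"]
# mixer frame about notch approx: list axle/plate points in world, along mixer y
o=np.array([.5751,.08,0]); ex=np.array([.9926,-.1217,0]); ey=np.array([.1217,.9926,0])
Q=np.stack([(W-o)@ex,(W-o)@ey,W[...,2]],-1)*1000
for y in range(-100,-46,4):
    k=Q[(abs(Q[...,1]-y)<1)&(abs(Q[...,0])<12)&(Q[...,2]>20)]
    if len(k): print(y,[(x,int(np.median(k[abs(k[:,0]-x)<.8][:,2]))) for x in range(-10,12,2) if (abs(k[:,0]-x)<.8).any()])
E
```

```text
contact_force: [-1.0, 0.7, 6.2]
t: 21.95
eef_pos: [0.5759, 0.0738, 0.0257]
eef_rot: [3.142, 0.167, 1.45]
contact_force: [0.1, 0.3, -1.7]
gripper_width: 0.323
finger_force: 25.0
[0.5759 0.0738 0.0257] [3.142 0.167 1.45 ]
```

```bash
echo '{"plan":[[0,-3,0,0.5,0,0,0],[0,-6,0,1,0,0,0],[0,-9,0,1.5,0,0,0],[0,-12,0,2,0,0,0],[0,-15,0,2.5,0,0,0],[0,-18,0,3,0,0,0],[0,-18,0,3,0,0,0]]}' | python3 -m inch
```

```text
t: 22.7
eef_pos: [0.5737, 0.0551, 0.0258]
eef_rot: [3.141, 0.166, 1.449]
contact_force: [-0.2, 3.5, -0.7]
gripper_width: 0.326
finger_force: 25.0
```

To row units: 0.003 m is 3, 0.0015 m is 1.5.

```bash
echo '{"plan":[[0,1.5,0,-0.2,0,0,0],[0,3,0,-0.5,0,0,0],[0,3,0,-0.5,0,0,0]]}' | python3 -m inch | grep -E "contact|pos"; echo '{"plan":[[0,0,0,-3,0,0,0],[0,0,0,-10,0,0,0],[0,0,0,-20,0,0,0],[0,0,0,-35,0,0,0],[0,0,0,-60,0,0,0],[0,0,0,-80,0,0,0],[0,0,0,-90,0,0,0]]}' | python3 -m inch | grep -E "contact|pos|width"; python3 look.py w12
python3 - <<'E'
from h import *
from scipy.optimize import least_squares
T=np.load("T.npy"); 
k=T[(abs(T[...,1])<15.5)&(T[...,0]>20)&(T[...,0]<52)&(T[...,2]>-75)&(T[...,2]<-20)]
f=lambda p: np.hypot(k[:,1]-p[0]-p[1]*k[:,0],k[:,2]-p[2]-p[3]*k[:,0])-15
r=least_squares(f,[0,0,-43,0],loss='soft_l1'); print(np.round(r.x,3),len(k),"x range",np.percentile(k[:,0],[0.5,90,97,99,99.8]))
# rack
d=np.load("w12.npz");W=d["W"]
for e,f_ in ((.006,.0125),(.02,.0295)):
    q=W[(W[...,0]>.40)&(W[...,0]<.63)&(W[...,1]>-.3)&(W[...,1]<-.1)&(W[...,2]>e)&(W[...,2]<f_)]; print(len(q),cv2.minAreaRect(q[:,:2].astype(np.float32)*1000))
E
```

```text
eef_pos: [0.574, 0.0587, 0.0256]
contact_force: [0.7, 1.3, -0.7]
eef_pos: [0.5767, 0.0735, 0.1169]
contact_force: [-0.5, 0.2, -1.6]
gripper_width: 0.323
[0.5767 0.0735 0.1169] [3.139 0.166 1.449]
[-4.650e-01 -1.000e-03 -4.279e+01  7.100e-02] 4034 x range [20.19047911 48.4530978  51.15871545 51.2964386  51.56445444]
0 ((0.0, 0.0), (0.0, 0.0), 0.0)
0 ((0.0, 0.0), (0.0, 0.0), 0.0)
```

```bash
python3 -c "
from h import *
goal([.48,-.19,.125],[180,-4,106.2])"
```

```text
shift [-0.271  -0.0644  0.0374] rot [-0.0158  0.2329 -0.4046] | at [0.5771 0.0737 0.1175] [179.8   9.5  83. ]
```

To row units: -0.271 m is -271, -0.262 m is -262, -0.405 rad is -8.1.

```bash
echo '{"plan":[[0,-20,-5,-5,0,0.6,-1],[0,-60,-15,0,-0.1,1.6,-3],[0,-105,-25,10,-0.2,2.6,-5],[0,-150,-35,20,-0.2,3.6,-7],[0,-195,-45,30,-0.32,4.66,-8.1],[0,-235,-56,35,-0.32,4.66,-8.1],[0,-262,-62,37,-0.32,4.66,-8.1],[0,-271,-64,37,-0.32,4.66,-8.1]]}' | python3 -m inch | grep -E "contact|pos|width|rot"; python3 look.py w13
cat > rk.py <<'E'
from h import *
from scipy.optimize import least_squares
import sys
d=np.load(sys.argv[1]);W=d["W"] if sys.argv[1].endswith("npz") else d
P=W[~np.isnan(W[...,0])]
def cyl(k,g,y0,r=.015):
    f=lambda p: np.hypot((k[:,0]-p[0]-p[1]*(k[:,1]-y0))*np.cos(np.arctan(p[1])),k[:,2]-p[2]-p[3]*(k[:,1]-y0))-r
    q=least_squares(f,g,loss='soft_l1',f_scale=.001).x; a=np.array([q[1],1,q[3]]); a/=np.linalg.norm(a)
    t=(k-np.array([q[0],y0,q[2]]))@a
    good=abs(f(q))<.0015; lo,hi=np.percentile(t[good],[.5,99.5]); c=np.array([q[0],y0,q[2]])
    print("axis pt",np.round(c,4),"dir",np.round(a,3),"yaw",round(np.degrees(np.arctan2(a[1],a[0])),2),"ends",np.round(c+lo*a,4),np.round(c+hi*a,4),"len",round(hi-lo,4),"mid",np.round(c+(lo+hi)/2*a,4),good.sum())
k=P[(P[:,0]>.515)&(P[:,0]<.58)&(P[:,1]>-.245)&(P[:,1]<-.13)&(P[:,2]>.036)&(P[:,2]<.06)]
print("roller2",len(k)); cyl(k,[.545,-.3,.037,0],-.185)
for e,f_ in ((.006,.013),(.02,.0295)):
    q=P[(P[:,0]>.42)&(P[:,0]<.62)&(P[:,1]>-.29)&(P[:,1]<-.11)&(P[:,2]>e)&(P[:,2]<f_)]; print(len(q),cv2.minAreaRect(q[:,:2].astype(np.float32)*1000))
E
python3 rk.py w13.npz; python3 rk.py top0.npy; python3 rk.py scene0.npy; python3 rk.py w2.npy
python3 - <<'E'
from h import *
p=cv2.imread("pics/w13.png"); print(models.find_in("wrist","rack")[:2],models.find_in("wrist","roller")[:3])
E
```

```text
eef_pos: [0.4774, -0.1942, 0.1225]
eef_rot: [-3.137, -0.07, 1.85]
contact_force: [1.5, 0.9, -0.6]
gripper_width: 0.325
[ 0.4774 -0.1942  0.1225] [-3.137 -0.07   1.85 ]
roller2 2714
axis pt [ 0.5452 -0.185   0.0356] dir [-0.28   0.96  -0.011] yaw 106.29 ends [ 0.5528 -0.211   0.0359] [ 0.5319 -0.1394  0.035 ] len 0.0746 mid [ 0.5424 -0.1752  0.0354] 2492
713 ((507.76153564453125, -193.12338256835938), (134.57005310058594, 81.40779876708984), 16.285364151000977)
48 ((544.8952026367188, -187.23416137695312), (37.21038818359375, 59.9181022644043), 14.379982948303223)
roller2 604
axis pt [ 0.5468 -0.185   0.0363] dir [-0.271  0.963  0.003] yaw 105.72 ends [ 0.5592 -0.2289  0.0361] [ 0.5337 -0.1383  0.0364] len 0.0941 mid [ 0.5464 -0.1836  0.0363] 400
348 ((511.24847412109375, -198.59095764160156), (134.05979919433594, 96.80459594726562), 16.38136100769043)
69 ((515.338134765625, -211.30712890625), (112.99906921386719, 93.33484649658203), 15.84659481048584)
roller2 385
axis pt [ 0.5446 -0.185   0.0359] dir [-0.28   0.96  -0.023] yaw 106.29 ends [ 0.5576 -0.2295  0.037 ] [ 0.5309 -0.1381  0.0348] len 0.0953 mid [ 0.5442 -0.1838  0.0359] 275
472 ((507.8629150390625, -199.76466369628906), (133.39915466308594, 99.09066009521484), 15.835040092468262)
130 ((498.7864074707031, -196.8846435546875), (104.31050872802734, 116.42550659179688), 4.99503231048584)
roller2 3044
axis pt [ 0.5451 -0.185   0.0354] dir [-0.278  0.961 -0.005] yaw 106.13 ends [ 0.5582 -0.23    0.0356] [ 0.5319 -0.1391  0.0351] len 0.0947 mid [ 0.545  -0.1845  0.0354] 2648
1785 ((509.8762512207031, -199.4578399658203), (134.61544799804688, 96.91203308105469), 16.467260360717773)
475 ((510.5550842285156, -201.97012329101562), (114.1058349609375, 117.085693359375), 16.33445167541504)
[{'uv': [317.1, 202.5], 'p': 0.61}] [{'uv': [273.8, 236.7], 'p': 0.82}, {'uv': [347.0, 210.8], 'p': 0.7}]
```

View pics/w13.png

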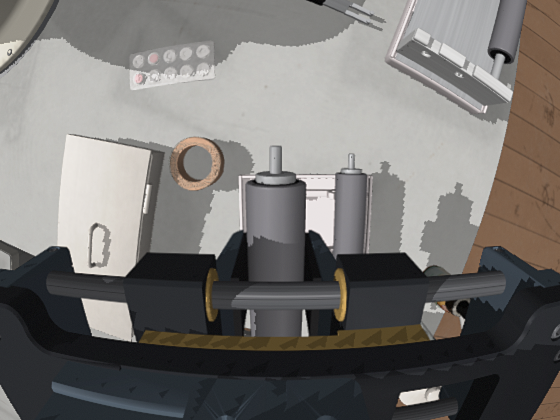

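```bash
python3 look.py w14
cat > rh.py <<'E'
from h import *
from scipy.optimize import least_squares
T=np.load("T.npy")
k=T[(abs(T[...,1])<17)&(T[...,0]>18)&(T[...,0]<70)&(T[...,2]>-75)&(T[...,2]<-20)]
f=lambda p: np.hypot(k[:,1]-p[0]-p[1]*k[:,0],(k[:,2]-p[2]-p[3]*k[:,0])*np.cos(np.arctan(p[3])))-15
r=least_squares(f,[0,0,-43,0],loss='soft_l1').x; a=np.array([1,r[1],r[3]]); a/=np.linalg.norm(a)
t=(k-np.array([0,r[0],r[2]]))@a; g=abs(f(r))<1; e=f(r)
print("fit",np.round(r,3),"tube end",np.percentile(t[g],[95,98,99,99.7])); 
for b in range(40,72,2):
    m=(t>b)&(t<b+2); print(b,m.sum(), np.round(np.percentile(e[m],[10,50,90]),1) if m.sum() else '',end='; ')
s=ctrl.sense(); R=R_of(s["eef_rot"]); ec=np.percentile(t[g],99.3); mid=np.array([0,r[0],r[2]])+a*(ec-48)
print("\nmid tool",mid,"mid world",R.apply(mid/1000)+s["eef_pos"],"dir world",R.apply(a), "dir ang", np.degrees(np.arcsin(R.apply(a)[2])))
E
python3 rh.py
```

```text
[ 0.4789 -0.1903  0.1226] [-3.138 -0.071  1.852]
fit [ -4.029   0.118 -45.847   0.181] tube end [46.29542459 47.89072248 48.44461951 48.92139578]
40 263 [0.5 2.3 3.3]; 42 266 [0.7 2.4 3.5]; 44 265 [-0.9  1.   2.7]; 46 230 [-2.7 -1.4 -0.3]; 48 197 [-4.9 -2.  -0.7]; 50 137 [-8.8 -6.6 -3.7]; 52 71 [-11.5  -7.6  -6.2]; 54 48 [-8.7 -6.9 -6.1]; 56 57 [-7.8 -6.5 -5.3]; 58 55 [-7.4 -6.  -5. ]; 60 54 [-7.5 -5.5 -4.6]; 62 49 [-7.1 -5.5 -4.6]; 64 4 [-8.4 -6.5 -5.9]; 66 0 ; 68 0 ; 70 0 ; 
mid tool [  0.62840433  -3.95548991 -45.73362523] mid world [ 0.47620443 -0.19314766  0.16823967] dir world [-0.16558101  0.98034071 -0.10730803] dir ang -6.1601584080823395
```

```bash
python3 - <<'E'
import re
s=open("rh.py").read()
s=s.replace("(abs(T[...,1])<17)&(T[...,0]>18)&(T[...,0]<70)&(T[...,2]>-75)&(T[...,2]<-20)","(abs(T[...,1])<12)&(T[...,0]>22)&(T[...,0]<46.5)&(T[...,2]>-75)&(T[...,2]<-48)")
s=s.replace("ec=np.percentile(t[g],99.3)","ec=48.5")
s=s.split("for b in")[0]+'''
for x in range(20,68,3):
    m=(abs(T[...,0]-x)<.8)&(abs(T[...,1])<22)&(T[...,2]<-20)&(T[...,2]>-75); q=T[m]
    c=q[abs(q[:,1])<2]; print(x,"top z",np.round(np.median(c[:,2]),1) if len(c) else None,"y",np.round([q[:,1].min(),q[:,1].max()],1),end="; ")
print()
'''+"s=ctrl"+s.split("s=ctrl")[1]
open("rh.py","w").write(s)
E
python3 rh.py
```

```text
fit [-4.8100e-01 -0.0000e+00 -4.0885e+01  6.0000e-03] tube end [45.17359619 45.89438026 46.13464353 46.3456849 ]
20 top z -55.5 y [-14.9  14.1]; 23 top z -55.4 y [-15.5  13.9]; 26 top z -55.7 y [-15.4  14.5]; 29 top z -55.7 y [-15.2  14.5]; 32 top z -55.6 y [-15.1  14.3]; 35 top z -55.5 y [-15.   14.2]; 38 top z -55.6 y [-14.8  14.1]; 41 top z -55.7 y [-15.5  14.1]; 44 top z -55.7 y [-15.4  13.9]; 47 top z -53.4 y [-14.8  14.1]; 50 top z -50.6 y [-10.4   9.1]; 53 top z -43.4 y [-3.   2.3]; 56 top z -43.4 y [-3.6  2.3]; 59 top z -43.5 y [-3.5  2.3]; 62 top z -43.4 y [-3.5  2.3]; 65 top z -42.4 y [-2.5  1.3]; 

mid tool [  0.49998944  -0.48083896 -40.88156652] mid world [ 0.479463   -0.19197505  0.16337768] dir world [-0.27845549  0.95827362  0.06460813] dir ang 3.7043536039993548
```

```bash
python3 -c "
from h import *
goal([.4739,-.2100,.03],[180,0,106.3])"
```

```text
shift [-0.0247 -0.0103  0.0911] rot [-0.0037 -0.0711 -0.0018] | at [ 0.4791 -0.1896  0.1226] [-179.8   -4.1  106.2]
```

The rows are not in the units I measure in: shifts go in mm and turns go in units of 0.05 rad. I convert before sending: 0.091 m is 91, 0.086 m is 86, -0.071 rad is -1.42.

```bash
echo '{"plan":[[0,-10,-5,10,-0.08,-0.7,0],[0,-20,-10,30,-0.08,-1.42,-0.04],[0,-24.7,-10.3,55,-0.08,-1.42,-0.04],[0,-24.7,-10.3,75,-0.08,-1.42,-0.04],[0,-24.7,-10.3,86,-0.08,-1.42,-0.04],[0,-24.7,-10.3,91,-0.08,-1.42,-0.04],[0,-24.7,-10.3,91,-0.08,-1.42,-0.04]]}' | python3 -m inch | grep -E "contact|pos|width|rot"; python3 look.py w15; python3 rh.py; python3 rk.py w15.npz; python3 -c "
from h import *
goal([.4739,-.2100,.0],[180,0,106.3])"
```

```text
eef_pos: [0.4741, -0.2102, 0.0302]
eef_rot: [3.141, -0.0, 1.856]
contact_force: [0.3, -0.2, -0.9]
gripper_width: 0.322
[ 0.4741 -0.2102  0.0302] [ 3.141 -0.     1.856]
fit [-4.8100e-01 -2.0000e-03 -4.0841e+01  5.0000e-03] tube end [45.30233792 46.00353648 46.16180348 46.36194623]
20 top z -55.7 y [-15.5  14.1]; 23 top z -55.5 y [-15.5  13.9]; 26 top z -55.9 y [-15.3  14.6]; 29 top z -55.6 y [-15.2  14.5]; 32 top z -55.7 y [-15.1  14.4]; 35 top z -55.7 y [-15.   14.2]; 38 top z -55.5 y [-14.9  14.1]; 41 top z -55.6 y [-15.6  14.1]; 44 top z -55.4 y [-15.4  13.9]; 47 top z -53.5 y [-14.9  14.1]; 50 top z -50.6 y [-10.4   9.1]; 53 top z -43.6 y [-3.1  2.3]; 56 top z -43.6 y [-3.5  2.3]; 59 top z -43.5 y [-3.5  2.3]; 62 top z -43.6 y [-3.5  2.3]; 65 top z -42.3 y [-2.6  1.8]; 

mid tool [  0.49999322  -0.48188168 -40.83859385] mid world [ 0.47372992 -0.21021145  0.07154956] dir world [-0.28320746  0.95904253 -0.00556396] dir ang -0.318793016216057
roller2 4184
axis pt [ 0.5453 -0.185   0.0357] dir [-0.278  0.96  -0.019] yaw 106.13 ends [ 0.5476 -0.1928  0.0359] [ 0.5321 -0.1394  0.0348] len 0.0556 mid [ 0.5398 -0.1661  0.0354] 3757
1358 ((485.61383056640625, -181.94253540039062), (97.96429443359375, 48.2242431640625), 16.49725914001465)
115 ((525.1114501953125, -172.49508666992188), (8.144462585449219, 60.70057678222656), 12.994564056396484)
shift [ 0.0007 -0.0003  0.0307] rot [0.0008 0.0007 0.0009] | at [ 0.4744 -0.2106  0.0307] [180.    0.  106.4]
```

To row units: 0.031 m is 31, -0.0005 m is -0.5.

```bash
echo '{"plan":[[0,0.5,-0.5,10,0,0,0],[0,0.5,-0.5,20,0,0,0],[0,0.5,-0.5,27,0,0,0],[0,0.5,-0.5,31,0,0,0],[0,0.5,-0.5,31,0,0,0]]}' | python3 -m inch | grep -E "contact|pos|width"; for i in 1; do echo '{"plan":[[0,0,0,1,0,0,0],[0,0,0,2,0,0,0]]}' | python3 -m inch| grep -E "contact|pos"; echo '{"plan":[[0,0,0,1,0,0,0],[0,0,0,1,0,0,0]]}' | python3 -m inch| grep -E "contact|pos";  done
```

```text
eef_pos: [0.473, -0.2105, -0.0013]
contact_force: [0.1, -0.2, -2.0]
gripper_width: 0.325
eef_pos: [0.4736, -0.2107, -0.0025]
contact_force: [0.4, -0.5, -1.4]
eef_pos: [0.4734, -0.2106, -0.0036]
contact_force: [-0.4, -0.6, -0.7]
```

```bash
echo '{"plan":[[0,0,0,0.5,0,0,0],[0,0,0,0.5,0,0,0]]}' | python3 -m inch| grep -E "contact|pos"; echo '{"plan":[[0,0,0,0.5,0,0,0],[0,0,0,0.5,0,0,0]]}' | python3 -m inch| grep -E "contact|pos"
```

```text
eef_pos: [0.4734, -0.2106, -0.0041]
contact_force: [-0.7, 0.3, -2.1]
eef_pos: [0.4734, -0.2106, -0.0046]
contact_force: [-0.4, -0.0, 0.1]
```

To row units: 0.0005 m is 0.5.

```bash
echo '{"plan":[[0,0,0,0.5,0,0,0],[0,0,0,0.5,0,0,0]]}' | python3 -m inch| grep -E "contact|pos"; echo '{"plan":[[0,0,0,0,0,0,0]]}' | python3 -m inch 10| grep -E "contact|pos"
```

```text
eef_pos: [0.4737, -0.2107, -0.005]
contact_force: [1.3, 1.3, 2.7]
eef_pos: [0.4737, -0.2107, -0.005]
contact_force: [2.1, 2.0, 1.7]
```

To row units: -0.14 m is -140, -0.12 m is -120.

```bash
echo '{"plan":[[0.36,0,0,0,0,0,0],[0.42,0,0,0,0,0,0],[0.5,0,0,0,0,0,0],[0.5,0,0,0,0,0,0]]}' | python3 -m inch 5| grep -E "contact|pos|width"; echo '{"plan":[[0.5,0,0,-10,0,0,0],[0.5,0,0,-30,0,0,0],[0.5,0,0,-60,0,0,0],[0.5,0,0,-90,0,0,0],[0.5,0,0,-120,0,0,0],[0.5,0,0,-140,0,0,0],[0.5,0,0,-140,0,0,0]]}' | python3 -m inch| grep -E "contact|pos"
python3 - <<'E'
from h import *
p,W=wrist(); cv2.imwrite("pics/fin_w.png",p[:,:,::-1]); np.savez("fw",W=W)
p,W=cloud("top"); np.savez("ft",W=W); a=p[:,:,::-1]
p,W=cloud("scene"); b=p[:,:,::-1]
q=cv2.resize(b[110:290,180:460],(800,514),interpolation=cv2.INTER_CUBIC)
cv2.imwrite("pics/fin.png",q)
import rk
E
python3 - <<'E'
exec(open("rk.py").read().replace('sys.argv[1]','"fw.npz"').split('print("roller2"')[0])
for nm,x0 in (("near",.4734),("far",.546)):
    k=P[(abs((P[:,0]-x0)*.96+(P[:,1]+.2 if nm=="far" else P[:,1]+.21)*.28)<.02)&(P[:,1]>-.27)&(P[:,1]<-.13)&(P[:,2]>.034)&(P[:,2]<.06)]
    cyl(k,[x0,-.29,.037,0],-.205)
E
```

```text
eef_pos: [0.4732, -0.2106, -0.0052]
contact_force: [0.8, -0.2, 0.1]
gripper_width: 0.499
eef_pos: [0.4746, -0.2113, 0.1382]
contact_force: [0.2, 0.3, 0.2]
axis pt [ 0.4717 -0.205   0.0354] dir [-0.279  0.96  -0.003] yaw 106.19 ends [ 0.4866 -0.2563  0.0356] [ 0.4603 -0.1657  0.0353] len 0.0943 mid [ 0.4735 -0.211   0.0354] 3079
axis pt [ 0.5509 -0.205   0.0354] dir [-0.275  0.961 -0.002] yaw 105.96 ends [ 0.5582 -0.2304  0.0355] [ 0.5322 -0.1396  0.0353] len 0.0945 mid [ 0.5452 -0.185   0.0354] 2900Traceback (most recent call last):
  File "<stdin>", line 7, in <module>
  File "rk.py", line 4, in <module>
    d=np.load(sys.argv[1]);W=d["W"] if sys.argv[1].endswith("npz") else d
              ~~~~~~~~^^^
IndexError: list index out of range
```

View pics/fin.png

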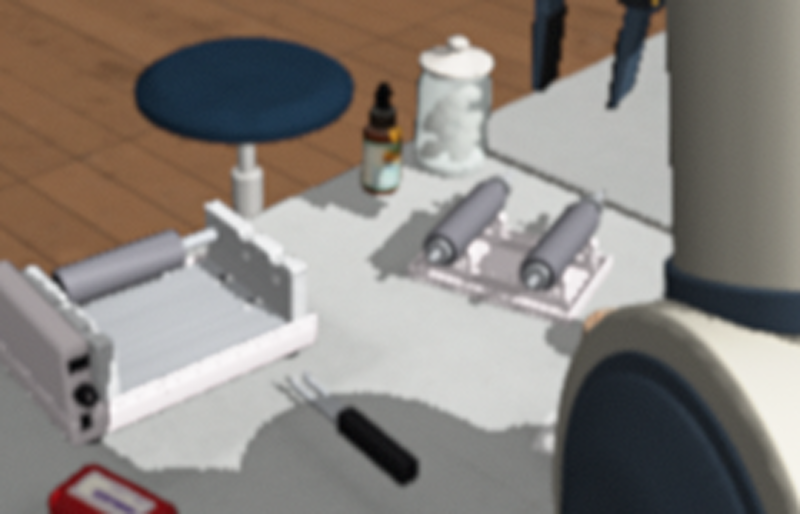

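The crop shows both rollers seated in the rack, at about (565,240) and (468,220). The fork lies flat at (375,440), the drive roller is still in the mixer, and the bystanders stand where they were.

```bash
python3 -c "
from bench import ctrl
print(ctrl.sense()['t'], ctrl.sign_off())"
```

```text
the job is handed in; nothing more can be done
28.35 None
```

I handed the job in at 28.35 s: the front roller lies level in the empty near seat of the rack, the key is flat on the desk, nothing else was disturbed, and the sideways push on the collar read about 7 N at most.

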